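# Needle up over the hard spot, then tip out the bobbin cover

## Task

Get the sewing machine ready for a bobbin change: turn the handwheel with its top coming towards you until you feel the hard spot and it has just given way, and stop there, without running on or going round the other way. Then press the ribbed front edge of the steel bobbin cover so that its back edge tips up out of the pocket, lift the cover out and lay it flat in the blue tray. Leave the other things on the table where they are.

Things in the scene. Friction and masses are not known exactly. Their poses are not given: they have to be found in the camera images.
- machine: Grey walking-foot sewing machine, fixed; you are at its operator's side. Origin: underside of the base; own x away from the operator, y to the operator's left, z up. Bed top 55 mm high, x +-90, y -210 to 232 mm. Pillar x +-50, y -210 to -125, to 275 mm high. Arm x +-42, y -125 to 22, heights 192 to 272. Needle head x +-42, y 22 to 81, heights 168 to 290; foot below it at y 50.
- wheel_hub (a point): Centre of the handwheel at the machine's right end (machine y -280 mm), 220 mm high; own axes as the machine's. Dark disc 140 mm across, axis level along machine y, solid flat-sided rim 22 mm wide: pinch its two flat sides from above. Inwards of it 34 mm are free to a belt guard (90 mm across) and, above that, 59 mm to the pillar. It turns endlessly and stays where it is left.
- wheel_top (a point): Topmost point of the wheel's rim, 290 mm high (does not turn with it). Turn so that this point of the rim comes towards the operator (machine -x). Steady drag at the rim 4 to 5 N. Once a turn a hidden sprung cam makes a hard spot: the pull jumps to about 13 to 20 N, then eases steadily over 25 degrees back to the drag: there it has given way. Stop within the next 25 degrees.
- needle_line (a point): Point on the bed below the needle. The needle bar goes up and down 33 mm once per turn of the wheel and stands near its top when the hard spot gives way, up to 45 degrees of turn before or after: this can only be felt. At the start it lies 45 to 120 degrees of turn ahead. Just past it the spring pushes the wheel on with up to 2 N, less than the drag, so a wheel let go stays. A very hard pinch on the rim masks part of the pull in the twist of the hand.
- cover_center (a point): Centre (half-way up) of the loose bobbin cover, a bright steel plate 92 mm (own x) by 60 mm (own y) by 4 mm, about 170 g, own z up, own -x its front edge. It lies flush with the bed top in a close pocket (1.5 mm play all round), left of the needle. Free space above it.
- press_pad (a point): On top of the cover on the red ribs, 36.5 mm in front of its centre. Below is a hollow; the cover rocks over a ridge 12 mm in front of its centre, on a stiff rocker: pressed here with 4 to 8 N and followed down 8 mm, it tips by about 0.32 rad, its back edge rises some 18 mm, and it stays so when let go. Behind the ridge its long sides then stand above the bed and can be pinched.
- tray_floor (a point): Centre of the inner floor (5 mm above the table) of the blue open tray, fixed, left of the machine: 150 mm (own x) by 120 mm (own y) outside, walls 4 mm, rim 18 mm high.
- screwdriver: Bystander, to be left alone: screwdriver lying in front of the machine. Origin: centre of its underside.
- shears: Bystander, to be left alone: black-handled fabric shears, about 220 mm long, lying on the table. Origin: centre of its underside.
- tack_hammer: Bystander, to be left alone: small hammer lying on the table. Origin: centre of its underside.
- oil_bottle: Bystander, to be left alone: white oil bottle, 130 mm tall. Origin: centre of its underside.
- cone_brown: Bystander, to be left alone: brown thread cone, 135 mm tall, behind the machine. Origin: centre of its underside.
- cone_green: Bystander, to be left alone: green thread cone, 135 mm tall, behind the machine. Origin: centre of its underside.
- glue_tin: Bystander, to be left alone: red tin, 100 mm tall. Origin: centre of its underside.
- tape_measure: Bystander, to be left alone: yellow tape measure, 66 x 34 x 62 mm. Origin: centre of its underside.

How it is judged (in metres and radians):
On the way, in this order (a step that is already met when the one before it is completed fails the run):
1. the handwheel has been brought over the hard spot and stands just past it (x of lift_cam_lobe in the frame of machine between -0.0087 and 0.002 m and z of lift_cam_lobe in the frame of machine above 0.226 m), for 0.3 s.
2. then the cover is tipped up in its pocket by pressing its front edge (all of step 1 and angle between cover_center's own z axis and vertical above 0.15 rad and distance of cover_center from where it was at the start of the episode below 0.03 m), for 0.1 s.
At the end, for the whole second after the job is handed in: The handwheel stands just past the hard spot: from the last 6 degrees of its easing off to 25 degrees after it has given way. The cover lies flat (within 6 degrees) on the floor of the blue tray, either side up, let go and at rest, all inside the rim (all of step 1 and (angle between cover_center's own z axis and vertical below 0.1 rad or angle between cover_center's own z axis and vertical above 3.04 rad) and z of cover_center in the frame of tray_floor below 0.008 m and x of cover_center in the frame of tray_floor between -0.045 and 0.045 m and y of cover_center in the frame of tray_floor between -0.04 and 0.04 m); the robot touches nothing.
It fails at once if the handwheel run on more than 50 degrees past the hard spot, or turned far backwards (x of lift_cam_lobe in the frame of machine below -0.0157 m).
It fails at once if a bystander pushed or knocked more than 25 mm (distance of any of screwdriver, shears, tack_hammer, oil_bottle, cone_brown, cone_green, glue_tin, tape_measure from where it was at the start of the episode above 0.025 m).
It also fails if it takes over 72 s, if anything falls off the work surface, if the arm or the gripper's body presses on something with over 40 N, if the wrist force passes 120 N, or if a joint passes its speed limit or range.

## Robot

A 6-joint arm with a two-finger parallel gripper is mounted at the origin on the work surface. World frame = base frame: x ahead of the robot, y to its left, z up, the work surface at z = 0. Lengths are in mm, angles in rad, forces in N, time in s.
With the tool pointing down it reaches from about 375 to 900 mm from the base axis. Payload 3.1 kg.
Tool frame: the origin (TCP) lies on the centre line of the jaws, within the pads' length; the fingertips stand 14 mm ahead of it and the grasp point (between the pads) lies 5 mm behind it; x points along the fingers, y is the direction in which the jaws open and shut, and the axes are right-handed (so a half turn about x gives the same grasp; the last joint's range is limited). The gripper opens to 87 mm and grips with 3 to 60 N. Pads are 19 mm wide; open, the fingers measure 117 mm over their backs; the gripper's body (75 mm by 190 mm) begins 51 mm behind the grasp point.
Start: joints at [0.998, 0.527, 1.433, -0, 1.181, -0.178], TCP at [240.348, 576.914, 214.348] pointing down, gripper open.
Joint ranges: [-3.08, 3.08], [-0.75, 2.2], [0.22, 2.44], [-1.43, 4.57], [0, 2.65], [-2.85, 2.85]. Speed limits (rad/s): [2.79, 2.79, 3.14, 3.14, 3.14, 3.14].

## Interface

Orientations are given as a rotation vector (axis times angle).
In Python, from cell import bot gives the robot as it stands.
- The arm moves only by the tool arm_command, never from a script. Its argument "steps" is text: rows parted by semicolons, each of 6 numbers parted by spaces: the shift along the tool's x, y, z in mm, then the turn, a rotation vector about the tool's x, y, z in rad. In form: tx ty tz wx wy wz; .... A call has 1 to 20 rows; each row shifts and turns the commanded pose from where the row before left it, along the tool's axes as they then stand; what a row does not reach is not made up. A row lasts 1/8 s, in which the tool goes at most 62.5 mm and 10.7 degrees, less where a joint would pass 70% of its speed; a pose out of reach is approached as far as the arm can. A call is refused whole if a number of a shift passes 62.5 or a number of a turn 0.188, either way. A call with a gripper value outside its range is refused whole. "jaw" is the gripper command: -1 is fully open, 1 is shut, values between are in proportion, set as the call begins (left out, the last holds). The fingers move at their own pace and stop on an object; the grip force is fixed at half the most. Time passes only in rows, so rows that do not move let the fingers close. It gives the time, the measured TCP pose, the force and the opening at its end, in the units of the state.
- bot.get_state(): the state, without advancing time (a new reading comes with each control period).
- bot.capture(name): name is "scene" or "side" or "wrist"; returns a dict with "image" (420x560x3 uint8, red, green, blue), "range_z" (420x560 float32, mm along the optical axis (not along the pixel's ray), 0 where there is no reading), "intrinsics" (3x3 intrinsics, pixels), "camera_from_world" (4x4, takes a point from world to camera coordinates). Camera axes: x right, y down, z forward; pixel columns grow to the right and rows downward; lengths in mm; the calibration is good to about 2 mm. A picture is of the moment at which its call begins.
- bot.sign_off(): hands the job in, once; it reports no verdict.
The state is a dict: "time": time; "joints": joint angles; "qvel": joint speeds; "tau": joint torques, N m; "tool_pos": TCP position; "tcp_rot": TCP orientation; "contact_force": force on the tool from outside, world axes, zero at the start; "wrist_torque": the same for the moment, N m; "opening": finger opening in mm.
Only numpy, scipy, OpenCV 4.12 (cv2) and the standard library are available. Lean on these libraries where they do the work, as an engineer would, in place of code of your own. Each camera call takes 0.05 s, during which the arm holds its last target. There are 200 camera calls.

## Working session

There is one attempt and no reset: what is moved stays moved. The work goes in short steps, Python scripts to look and compute and a tool call to move; the robot and the scene stay as the last step left them, time stands still between calls to the robot, and variables do not carry over. Pictures are saved under pics/ and viewed, about 8 in all and at most 12, crops included, and the job is handed in when it is done.

Besides the shell and the picture viewer there is one more tool, called after "Emit:" in YAML: its name, and indented under it one key for each argument. arm_command: Moves the arm, as the interface text tells. Its arguments: {"type":"object","properties":{"steps":{"type":"string"},"jaw":{"type":"number"}},"required":["steps"]}

```bash
mkdir -p pics; ls; cat > h.py <<'E'
import numpy as np, cv2
from cell import bot
from scipy.spatial.transform import Rotation as R
def cap(n,save=None):
    c=bot.capture(n)
    if save: cv2.imwrite('pics/'+save,c['image'][:,:,::-1])
    return c
def pts(c):
    z=c['range_z'].astype(float);K=np.array(c['intrinsics']);T=np.linalg.inv(np.array(c['camera_from_world']))
    v,u=np.mgrid[:z.shape[0],:z.shape[1]]
    p=np.stack([(u-K[0,2])*z/K[0,0],(v-K[1,2])*z/K[1,1],z],-1)
    w=p@T[:3,:3].T+T[:3,3]; w[z<=0]=np.nan
    return w
E
python3 - <<'E'
from h import *
for n in ['scene','side','wrist']:
    c=cap(n,n+'0.png'); np.savez(f'{n}0.npz',**c)
    print(n,np.linalg.inv(c['camera_from_world']).round(2)[:3].tolist())
a=cv2.imread('pics/scene0.png');b=cv2.imread('pics/side0.png')
print(bot.get_state())
E
```

```text
pics
scene [[0.99, -0.1, 0.1, 382.19], [-0.14, -0.65, 0.75, -1340.91], [-0.01, -0.75, -0.66, 1308.99]]
side [[-1.0, -0.05, 0.06, 505.44], [-0.08, 0.72, -0.69, 698.42], [-0.01, -0.69, -0.72, 994.29]]
wrist [[0.38, 0.89, 0.26, 169.16], [0.92, -0.37, -0.11, 606.96], [-0.0, 0.28, -0.96, 383.49]]
{'time': 0.15, 'joints': array([ 9.97530664e-01,  5.28256693e-01,  1.43358776e+00, -2.67180255e-05,
        1.18140283e+00, -1.78502949e-01]), 'qvel': array([ 0.00015918, -0.00042497, -0.00299364,  0.001146  , -0.00072042,
       -0.00136789]), 'tau': array([-3.17612275e-04, -4.40430951e+01, -1.76841187e+01,  6.32568542e-02,
        5.52063051e-02, -7.49173250e-05]), 'tool_pos': array([240.03792578, 576.45409531, 213.60037989]), 'tcp_rot': array([ 0.30847577,  1.54910828, -0.31092082]), 'contact_force': array([-0.08772125,  0.17705058, -0.58660097]), 'wrist_torque': array([-0.00343823, -0.03176523, -0.01311001]), 'opening': 86.82028390908923}
```

View pics/scene0.png

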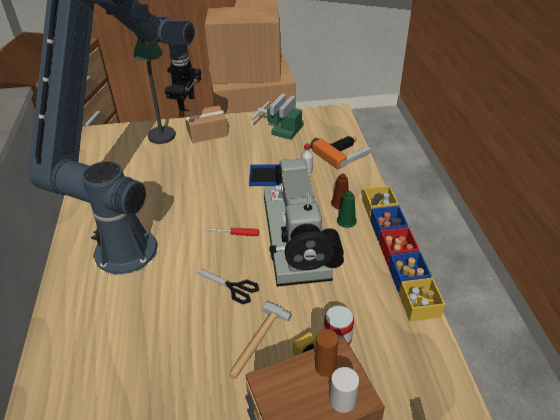

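View pics/side0.png

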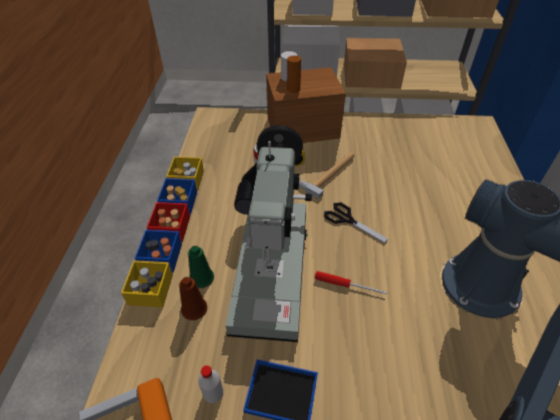

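The scene view shows the machine with its bed running along world y, with the handwheel at (310,250) and the tray at (265,175). The side view shows the cover with red ribs at (285,312), the wheel at (280,147) and the tray at (282,390). Now I'll measure.

```bash
python3 - <<'E'
from h import *
S=dict(np.load('side0.npz'));C=dict(np.load('scene0.npz'))
for n,c in (('side',S),('scene',C)):
    w=pts(c);im=c['image'].astype(int);hsv=cv2.cvtColor(c['image'],cv2.COLOR_RGB2HSV)
    r,g,b=[im[...,i] for i in range(3)]
    X,Y,Z=[w[...,i] for i in range(3)]
    # bed top
    m=(Z>50)&(Z<60)&(X>300)&(X<800)&(Y>-300)&(Y<500)
    p=w[m][:,:2].astype(np.float32)
    rect=cv2.minAreaRect(p); print(n,'bed',m.sum(),np.median(w[m][:,2]),rect, cv2.boxPoints(rect).round(0).tolist())
    m=(r>g*1.7)&(r>b*1.7)&(r>80)&(Z>48)&(Z<62)
    print(' red',m.sum(),np.nanmean(w[m],0), cv2.minAreaRect(w[m][:,:2].astype(np.float32)) if m.sum()>3 else '')
    m=(b>r*1.7)&(b>g*1.4)&(b>70)&(Z>-5)&(Z<40)&(X>300)&(X<620)&(Y>250)
    if m.sum()>3: print(' tray',m.sum(),cv2.minAreaRect(w[m][:,:2].astype(np.float32)),np.nanpercentile(Z[m],[5,50,95]))
    # dark wheel
    m=(im.max(-1)<60)&(Z>145)&(Z<300)&(Y<60)&(X>350)&(X<700)&(Y>-250)
    k,l,st,ce=cv2.connectedComponentsWithStats(m.astype(np.uint8))
    for i in range(1,k):
        if st[i,4]>40:
            q=w[l==i];print(' dark',st[i].tolist(),np.percentile(q,[2,50,98],axis=0).round(0).tolist())
    # arm/pillar top
    m=(Z>262)&(Z<280)&(X>350)&(X<750)&(Y>-250)&(Y<300); 
    if m.sum()>3: print(' armtop',m.sum(),cv2.minAreaRect(w[m][:,:2].astype(np.float32)))
a=cv2.resize(C['image'][140:300,240:370],None,fx=4,fy=4,interpolation=cv2.INTER_CUBIC)[:600]
b=cv2.resize(S['image'][260:420,210:340],None,fx=3,fy=3,interpolation=cv2.INTER_CUBIC)
o=np.zeros((600,800,3),np.uint8);o[:,:400]=cv2.resize(C['image'][200:350,260:360],(400,600));o[:480,405:795]=b
cv2.imwrite('pics/crop0.png',o[:,:,::-1])
E
```

```text
side bed 6121 53.62260453521708 ((650.4492797851562, 98.37112426757812), (662.3665771484375, 297.52630615234375), 88.98289489746094) [[496.0, -230.0], [793.0, -235.0], [805.0, 427.0], [508.0, 432.0]]
 red 973 [855.29066188 172.01276693  51.98099635] ((861.68408203125, 98.55889892578125), (403.03839111328125, 593.4019775390625), 44.086029052734375)
 tray 585 ((534.6375122070312, 335.1114196777344), (127.77088165283203, 150.0990753173828), 82.68179321289062) [ 2.47411861 15.24740052 19.21180874]
 dark [243, 164, 14, 16, 109] [[636.0, -248.0, 146.0], [661.0, -238.0, 164.0], [686.0, -162.0, 259.0]]
 dark [288, 167, 11, 34, 197] [[521.0, -196.0, 152.0], [537.0, -163.0, 202.0], [545.0, -143.0, 255.0]]
 dark [238, 180, 16, 20, 210] [[656.0, -227.0, 145.0], [673.0, -185.0, 148.0], [691.0, -147.0, 152.0]]
 dark [282, 207, 10, 41, 244] [[533.0, 6.0, 186.0], [542.0, 40.0, 252.0], [551.0, 52.0, 279.0]]
 armtop 2146 ((585.053466796875, -94.0592041015625), (100.93585205078125, 311.5054931640625), 0.5728439092636108)
scene bed 1347 54.78604875951487 ((651.2566528320312, 124.45329284667969), (741.87
[... 239 characters left out ...]
298828125), 14.534557342529297)
 tray 210 ((510.72308349609375, 334.5388488769531), (144.56202697753906, 106.51764678955078), 84.54182434082031) [-0.5653641  10.25041242 22.20869673]
 dark [276, 165, 6, 20, 102] [[531.0, -8.0, 223.0], [538.0, 2.0, 261.0], [547.0, 32.0, 282.0]]
 dark [291, 224, 28, 12, 62] [[541.0, -250.0, 232.0], [576.0, -247.0, 260.0], [617.0, -241.0, 266.0]]
 dark [281, 226, 7, 17, 91] [[518.0, -219.0, 170.0], [527.0, -209.0, 200.0], [535.0, -186.0, 212.0]]
 dark [324, 229, 15, 20, 129] [[659.0, -246.0, 145.0], [677.0, -187.0, 150.0], [690.0, -157.0, 162.0]]
 armtop 1595 ((582.9362182617188, -106.82778930664062), (100.09268951416016, 286.1623229980469), 0.6095460653305054)
```

View pics/crop0.png

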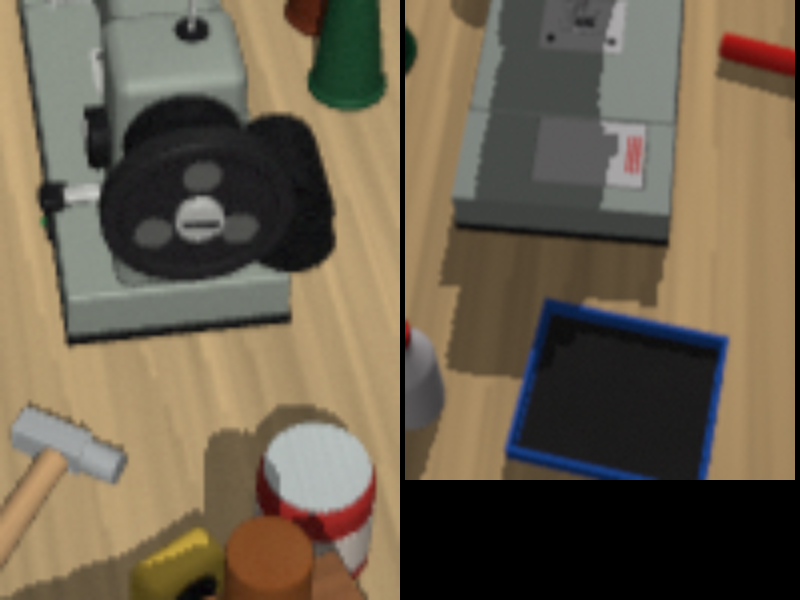

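The crop shows the wheel face at scene px ~(310,254) and the ribs at side px ~(286,312). The tray is rotated slightly. Next I'll refine the positions.

```bash
python3 - <<'E'
from h import *
S=dict(np.load('side0.npz'));C=dict(np.load('scene0.npz'))
def box(w,m,l):
    k,L,st,_=cv2.connectedComponentsWithStats(m.astype(np.uint8))
    i=1+np.argmax(st[1:,4]);p=w[L==i];r=cv2.minAreaRect(p[:,:2].astype(np.float32))
    print(l,len(p),np.round(r[0],1),np.round(r[1],1),round(r[2],2),cv2.boxPoints(r).round(0).tolist(),p[:,2].mean().round(1))
for n,c in (('side',S),('scene',C)):
    print(n);w=pts(c);im=c['image'].astype(int);r,g,b=[im[...,i] for i in range(3)];X,Y,Z=[w[...,i] for i in range(3)]
    box(w,(abs(Z-54)<5)&(X>450)&(X<720)&(Y>-300)&(Y<300),'bed')
    box(w,(abs(Z-272)<8)&(X>450)&(X<720)&(Y>-210)&(Y<200),'armtop')
    box(w,(r>g*1.25)&(r>b*1.25)&(abs(Z-54)<6)&(X>480)&(X<600)&(Y>100)&(Y<270),'ribs')
    m=(b>r*1.3)&(b>g*1.2)&(Z>10)&(Z<25)&(X>380)&(X<660)&(Y>240)&(Y<480); box(w,m,'tray')
    # wheel
    m=(im.max(-1)<75)&(Z>200)&(Z<296)&(Y<-150)&(Y>-275)&(X>480)&(X<680)
    q=w[m];print('wheelpts',len(q),np.percentile(q,[0,5,50,95,100],axis=0).round(0).tolist())
    f=q[(q[:,1]<np.percentile(q[:,1],30)+3)]
    m=(Z>150)&(Z<296)&(Y<-232)&(Y>-265)&(X>480)&(X<680)
    q=w[m]
    if len(q)>30:
        A=np.c_[q[:,0],q[:,2],np.ones(len(q))];s=np.linalg.lstsq(A,q[:,1],rcond=None)[0]
        ok=abs(A@s-q[:,1])<4;s=np.linalg.lstsq(A[ok],q[ok,1],rcond=None)[0]
        print('face',s,len(q),ok.sum(),'circle',cv2.minEnclosingCircle(q[ok][:,[0,2]].astype(np.float32)))
E
```

```text
side
bed 6039 [589.5 -11.7] [440.4 180.2] 88.85 [[495.0, -230.0], [675.0, -234.0], [684.0, 207.0], [504.0, 210.0]] 53.6
armtop 1976 [584.3 -74.2] [ 99.9 271.7] 0.55 [[533.0, 61.0], [536.0, -211.0], [636.0, -210.0], [633.0, 62.0]] 273.1
ribs 56 [535.8 154.8] [33.2 11.9] 87.0 [[529.0, 139.0], [541.0, 138.0], [543.0, 171.0], [531.0, 172.0]] 53.8
tray 469 [535.6 338.4] [121.9 150.4] 81.82 [[452.0, 289.0], [601.0, 267.0], [619.0, 388.0], [470.0, 409.0]] 16.0
wheelpts 220 [[521.0, -260.0, 200.0], [525.0, -255.0, 203.0], [543.0, -178.0, 258.0], [632.0, -152.0, 278.0], [637.0, -150.0, 286.0]]
face [-7.12791068e-02 -1.79771470e-01 -1.61647819e+02] 158 85 circle ((618.4611206054688, 204.26626586914062), 79.55616760253906)
scene
bed 792 [532.5  45.8] [322.8  67.3] 88.92 [[496.0, -115.0], [563.0, -116.0], [569.0, 207.0], [502.0, 208.0]] 54.7
armtop 1265 [582.7 -86.9] [ 99.1 246.8] 0.86 [[531.0, 36.0], [535.0, -211.0], [634.0, -210.0], [630.0, 37.0]] 274.3
ribs 19 [534.2 149.6] [30.5 11.1] 82.98 [[527.0, 135.0], [538.0, 134.0], [542.0, 164.0], [531.0, 165.0]] 55.3
tray 109 [511.8 333.4] [131.4 106.3] 83.6 [[452.0, 274.0], [557.0, 262.0], [572.0, 393.0], [466.0, 405.0]] 15.9
wheelpts 311 [[519.0, -269.0, 200.0], [525.0, -264.0, 203.0], [568.0, -247.0, 256.0], [612.0, -182.0, 277.0], [629.0, -175.0, 283.0]]
face [ 1.61104860e-02  1.41301218e-01 -2.90099227e+02] 425 85 circle ((615.1638793945312, 216.04241943359375), 88.80943298339844)
```

```bash
cat >> h.py <<'E'
def go(tp,Rt):
    "shift in present tool axes and turn to reach a target"
    s=bot.get_state();R0=R.from_rotvec(s['tcp_rot']);Rt=Rt if isinstance(Rt,R) else R.from_matrix(Rt)
    print('pos',s['tool_pos'].round(1),'shift',R0.inv().apply(np.array(tp)-s['tool_pos']).round(1),'turn',(R0.inv()*Rt).as_rotvec().round(4),'t',s['time'],'j',s['joints'].round(2))
E
python3 - <<'E'
from h import *
S=dict(np.load('side0.npz'));C=dict(np.load('scene0.npz'))
for n,c in (('side',S),('scene',C)):
    w=pts(c);im=c['image'].astype(int);X,Y,Z=[w[...,i] for i in range(3)]
    m=(Z>140)&(Z<300)&(Y<-283)&(Y>-330)&(X>480)&(X<690)
    q=w[m];print(n,len(q),np.percentile(q,[0,5,50,95,100],axis=0).round(0).tolist())
    A=np.c_[q[:,0],q[:,2],np.ones(len(q))];s=np.linalg.lstsq(A,q[:,1],rcond=None)[0]
    for _ in range(5):
        ok=abs(A@s-q[:,1])<3;s=np.linalg.lstsq(A[ok],q[ok,1],rcond=None)[0]
    print('face',s,'y at hub',s@[584,220,1],ok.sum(),cv2.minEnclosingCircle(q[ok][:,[0,2]].astype(np.float32)))
s=bot.get_state();print(R.from_rotvec(s['tcp_rot']).as_matrix().round(3))
th=np.deg2rad(-1.17);x=[np.cos(th),np.sin(th),0];y=[-np.sin(th),np.cos(th),0]
for sg in (1,-1):
    Y=np.array(y)*sg;Xt=np.array([0,0,-1.]);go([583,-303,420],np.c_[Xt,Y,np.cross(Xt,Y)])
E
```

```text
side 891 [[515.0, -318.0, 168.0], [523.0, -309.0, 202.0], [577.0, -297.0, 251.0], [643.0, -292.0, 286.0], [653.0, -288.0, 291.0]]
face [-2.20836490e-02  2.49564520e-03 -2.84933725e+02] y at hub -297.2815340561866 564 ((584.4161376953125, 220.04920959472656), 70.5719223022461)
scene 1518 [[513.0, -330.0, 151.0], [524.0, -324.0, 166.0], [580.0, -316.0, 233.0], [638.0, -304.0, 287.0], [651.0, -294.0, 294.0]]
face [-2.33769007e-02  6.55613173e-03 -3.03543778e+02] y at hub -315.75353914995304 885 ((582.112060546875, 222.8957061767578), 72.91673278808594)
[[-0.001  0.385  0.923]
 [-0.001  0.923 -0.385]
 [-1.    -0.002 -0.   ]]
pos [240.  576.5 213.6] shift [-205.5 -680.3  654.8] turn [-0.3743 -0.0006  0.0016] t 0.15 j [ 1.    0.53  1.43 -0.    1.18 -0.18]
pos [240.  576.5 213.6] shift [-205.5 -680.3  654.8] turn [2.7673e+00 2.2000e-03 8.0000e-04] t 0.15 j [ 1.    0.53  1.43 -0.    1.18 -0.18]
```

Emit:
arm_command:
  steps: "-51 0 0 -0.187 0 0; -51 0 0 -0.187 0 0; -51 0 0 0 0 0; -52 0 0 0 0 0; 0 -54.6 22.6 0 0 0; 0 -54.6 22.6 0 0 0; 0 -54.6 22.6 0 0 0; 0 -54.6 22.6 0 0 0; 0 -54.6 22.6 0 0 0; 0 -54.6 22.6 0 0 0; 0 -54.6 22.6 0 0 0; 0 -54.6 22.6 0 0 0; 0 -54.6 22.6 0 0 0; 0 -54.6 22.6 0 0 0; 0 -54.6 22.6 0 0 0; 0 -54.6 22.6 0 0 0; 0 -54.6 22.6 0 0 0; 0 -54.6 22.6 0 0 0; 0 -54.6 22.6 0 0 0; 0 -54.6 22.6 0 0 0"
  jaw: -1

```text
time: 2.65
tool_pos: [584.0, -305.8, 418.8]
tcp_rot: [0.017, 1.571, -0.016]
contact_force: [0.0, 0.6, 1.0]
opening: 87.0
```

```bash
cat >> h.py <<'E'
th=np.deg2rad(-1.17);MX=np.array([np.cos(th),np.sin(th),0]);MY=np.array([-np.sin(th),np.cos(th),0]);D=np.array([0,0,-1.])
RM=np.c_[D,MY,np.cross(D,MY)]
E
python3 - <<'E'
from h import *
go([583.5,-305,420],RM)
c=cap('wrist','w1.png');w=pts(c);X,Y,Z=[w[...,i] for i in range(3)]
m=(Z>275)&(Z<300)&(Y<-260)&(X>480)&(X<690);q=w[m];print(len(q),np.percentile(q,[1,50,99],axis=0).round(1).tolist())
m=(Z>284)&(Z<300)&(Y<-270)&(X>480)&(X<690);q=w[m];print(len(q),cv2.minAreaRect(q[:,:2].astype(np.float32)))
E
```

```text
pos [ 584.  -305.8  418.8] shift [-1.2  0.7 -0.5] turn [-0.0006 -0.0005 -0.0007] t 2.65 j [-0.65  0.44  1.03  0.    1.67 -2.2 ]
1733 [[541.3, -317.0, 275.3], [577.5, -306.2, 286.1], [623.8, -295.6, 290.2]]
1131 ((581.9370727539062, -306.5796813964844), (21.25934600830078, 58.2309684753418), 89.30018615722656)
```

View pics/w1.png

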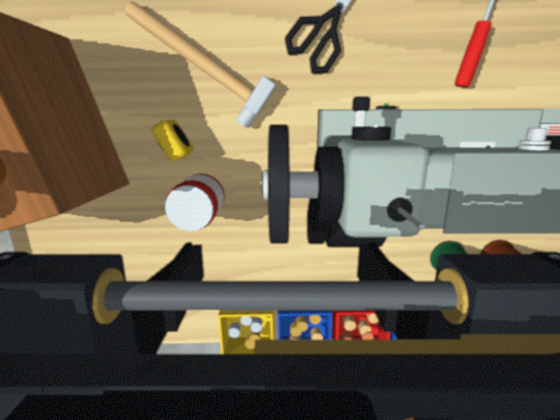

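The wheel is seen edge-on at px (278,182), centred at about (582.5,-306.3) with its top at z 290. Now descend astride the rim.

Emit:
arm_command:
  steps: "0 -0.5 -1.5 0 0 0; 25 0 0 0 0 0; 25 0 0 0 0 0; 25 0 0 0 0 0; 25 0 0 0 0 0; 15 0 0 0 0 0; 15 0 0 0 0 0; 11 0 0 0 0 0; 0 0 0 0 0 0"
  jaw: -0.1

```text
time: 3.82
tool_pos: [581.8, -304.1, 277.6]
tcp_rot: [0.017, 1.572, -0.016]
contact_force: [-0.6, -0.0, -0.2]
opening: 47.7
```

Emit:
arm_command:
  steps: "0 0 0 0 0 0; 0 0 0 0 0 0; 0 0 0 0 0 0; 0 0 0 0 0 0; 0 0 0 0 0 0; 0 0 0 0 0 0"
  jaw: 1

```text
time: 4.58
tool_pos: [582.4, -307.3, 278.9]
tcp_rot: [0.013, 1.569, -0.021]
contact_force: [-0.4, -4.6, -0.5]
opening: 20.6
```

```bash
cat >> h.py <<'E'
HUB=np.array([582.5,-306.3,220.4])
def wheel():
    s=bot.get_state();Rt=R.from_rotvec(s['tcp_rot']).as_matrix();F=s['contact_force'];d=HUB-s['tool_pos']
    ang=np.degrees(np.arctan2(-Rt[:,0]@MX,-Rt[2,0]));pa=np.degrees(np.arctan2(d@MX,-d[2]))
    t=np.cross(MY,-d);t/=np.linalg.norm(t)
    T=np.array(s['wrist_torque'])
    print('t',round(s['time'],2),'tilt',(-ang).round(1),'posang',(pa).round(1),'r',np.hypot(d@MX,d[2]).round(1),'Ftan',(F@t).round(2),'Frad',(F@(-d)/np.linalg.norm(d)).round(2),'Fy',(F@MY).round(2),'T.y',(T@MY).round(3),'j',s['joints'].round(2),'open',round(s['opening'],1))
E
python3 -c "
from h import *
wheel()"
```

```text
t 4.58 tilt 0.1 posang 0.1 r 58.5 Ftan -0.26 Frad -0.42 Fy -4.63 T.y 0.012 j [-0.65  0.51  1.27 -0.    1.36 -2.2 ] open 20.6
```

Emit:
arm_command:
  steps: "0.05 -0.5 -2.5 0 -0.0436 0; 0.05 -0.5 -2.5 0 -0.0436 0; 0.05 0 -2.5 0 -0.0436 0; 0.05 0 -2.5 0 -0.0436 0"

```text
time: 5.08
tool_pos: [573.8, -307.1, 278.2]
tcp_rot: [0.012, 1.391, -0.021]
contact_force: [3.8, -2.9, -2.7]
opening: 21.0
```

```bash
python3 -c "
from h import *
wheel()"
```

```text
t 5.08 tilt 10.3 posang 8.5 r 58.4 Ftan 3.38 Frad -3.18 Fy -2.86 T.y -0.394 j [-0.72  0.43  1.43  0.12  1.14 -2.31] open 21.0
```

Emit:
arm_command:
  steps: "0.05 0 -2.5 0 -0.0436 0; 0.05 0 -2.5 0 -0.0436 0; 0.05 0 -2.5 0 -0.0436 0; 0.05 0 -2.5 0 -0.0436 0"

```text
time: 5.58
tool_pos: [564.1, -307.0, 275.7]
tcp_rot: [0.01, 1.217, -0.022]
contact_force: [5.4, -3.4, -4.2]
opening: 20.9
```

```bash
python3 -c "
from h import *
wheel()"
```

```text
t 5.58 tilt 20.3 posang 18.4 r 58.3 Ftan 3.87 Frad -5.61 Fy -3.24 T.y -0.293 j [-0.79  0.37  1.58  0.3   0.95 -2.49] open 20.9
```

Emit:
arm_command:
  steps: "0.05 0 -2.5 0 -0.0436 0; 0.05 0 -2.5 0 -0.0436 0; 0.05 0 -2.5 0 -0.0436 0; 0.05 0 -2.5 0 -0.0436 0"

```text
time: 6.08
tool_pos: [554.8, -306.8, 271.6]
tcp_rot: [0.009, 1.043, -0.023]
contact_force: [7.7, -2.8, -5.1]
opening: 20.8
```

```bash
python3 -c "
from h import *
wheel()"
```

```text
t 6.08 tilt 30.2 posang 28.4 r 58.2 Ftan 4.44 Frad -8.15 Fy -2.62 T.y -0.144 j [-0.88  0.34  1.73  0.56  0.79 -2.77] open 20.8
```

Joint 6 nears its limit, so I'll let go here, back off, half-turn the hand and regrasp. The wheel stays where it is left.

Emit:
arm_command:
  steps: "0 0 0 0 0 0; 0 0 0 0 0 0; 0 0 0 0 0 0; -20 0 0 0 0 0; -20 0 0 0 0 0; -20 0 0 0 0 0; 1.8 0 20.5 0 0.1745 0; 1.8 0 20.5 0 0.1745 0; 1.8 0 20.5 0 0.1745 0; 0 0 0 0 0 0"
  jaw: -0.1

```text
time: 7.32
tool_pos: [586.5, -304.8, 336.8]
tcp_rot: [0.013, 1.571, -0.013]
contact_force: [0.1, 0.5, -0.7]
opening: 47.7
```

Emit:
arm_command:
  steps: "0 0 0 0.1848 0 0; 0 0 0 0.1848 0 0; 0 0 0 0.1848 0 0; 0 0 0 0.1848 0 0; 0 0 0 0.1848 0 0; 0 0 0 0.1848 0 0; 0 0 0 0.1848 0 0; 0 0 0 0.1848 0 0; 0 0 0 0.1848 0 0; 0 0 0 0.1848 0 0; 0 0 0 0.1848 0 0; 0 0 0 0.1848 0 0; 0 0 0 0.1848 0 0; 0 0 0 0.1848 0 0; 0 0 0 0.1848 0 0; 0 0 0 0.1848 0 0; 0 0 0 0.1848 0 0; 0 0 0 0 0 0"

```text
time: 9.57
tool_pos: [581.4, -305.2, 338.6]
tcp_rot: [-2.211, 0.021, 2.212]
contact_force: [0.4, -0.2, -0.2]
opening: 47.9
```

Emit:
arm_command:
  steps: "1.8 0 -20.5 0 -0.1745 0; 1.8 0 -20.5 0 -0.1745 0; 0 0 0 0 0 0"

```text
time: 9.95
tool_pos: [624.9, -305.3, 322.7]
tcp_rot: [-1.78, 0.004, 2.568]
contact_force: [-1.2, 0.1, -1.1]
opening: 48.0
```

```bash
cat >> h.py <<'E'
def target(tilt,r,flip=True):
    a=np.radians(tilt);n=-np.sin(a)*MX+np.cos(a)*np.array([0,0,1]);X=-n;Y=-MY if flip else MY
    go(HUB+r*n,np.c_[X,Y,np.cross(X,Y)])
E
python3 -c "
from h import *
wheel();target(-20,58)"
```

```text
t 9.95 tilt -20.6 posang -22.5 r 110.7 Ftan -0.72 Frad -1.47 Fy 0.11 T.y -0.038 j [-0.54  0.73  0.79 -0.18  1.93  1.01] open 48.0
pos [ 624.9 -305.3  322.7] shift [52.6  2.1  4.3] turn [0.0076 0.0096 0.0051] t 9.95 j [-0.54  0.73  0.79 -0.18  1.93  1.01]
```

Emit:
arm_command:
  steps: "0 1.5 4.3 0 0.01 0; 18 0 0 0 0 0; 18 0 0 0 0 0; 16.5 0 0 0 0 0; 0 0 0 0 0 0"

```text
time: 10.58
tool_pos: [599.2, -307.6, 285.9]
tcp_rot: [-1.806, 0.02, 2.549]
contact_force: [0.2, 0.1, 1.3]
opening: 47.9
```

Emit:
arm_command:
  steps: "0 0 0 0 0 0; 0 0 0 0 0 0; 0 0 0 0 0 0; 0 0 0 0 0 0; 0 0 0 0 0 0"
  jaw: 1

```text
time: 11.2
tool_pos: [601.5, -307.3, 283.1]
tcp_rot: [-1.804, 0.018, 2.551]
contact_force: [0.3, 1.0, 0.6]
opening: 5.7
```

```bash
python3 -c "
from h import *
wheel();target(-20,58)"
```

```text
t 11.2 tilt -19.5 posang -16.9 r 65.5 Ftan 0.1 Frad 0.62 Fy 1.05 T.y -0.11 j [-0.56  0.7   0.94 -0.18  1.79  1.02] open 5.7
pos [ 601.5 -307.3  283.1] shift [ 7.4 -0.6 -3.5] turn [-0.0001 -0.0095  0.0002] t 11.2 j [-0.56  0.7   0.94 -0.18  1.79  1.02]
```

```bash
python3 - <<'E'
from h import *
c=cap('scene');s=cap('side')
o=np.zeros((600,800,3),np.uint8);o[:600,:400]=cv2.resize(c['image'][150:300,250:350],(400,600));o[:600,400:]=cv2.resize(s['image'][80:230,225:325],(400,600))
cv2.imwrite('pics/g2.png',o[:,:,::-1]);wheel()
E
```

```text
t 11.3 tilt -19.5 posang -16.8 r 65.5 Ftan -0.63 Frad 0.65 Fy 0.39 T.y -0.073 j [-0.56  0.7   0.94 -0.18  1.79  1.02] open 2.5
```

View pics/g2.png

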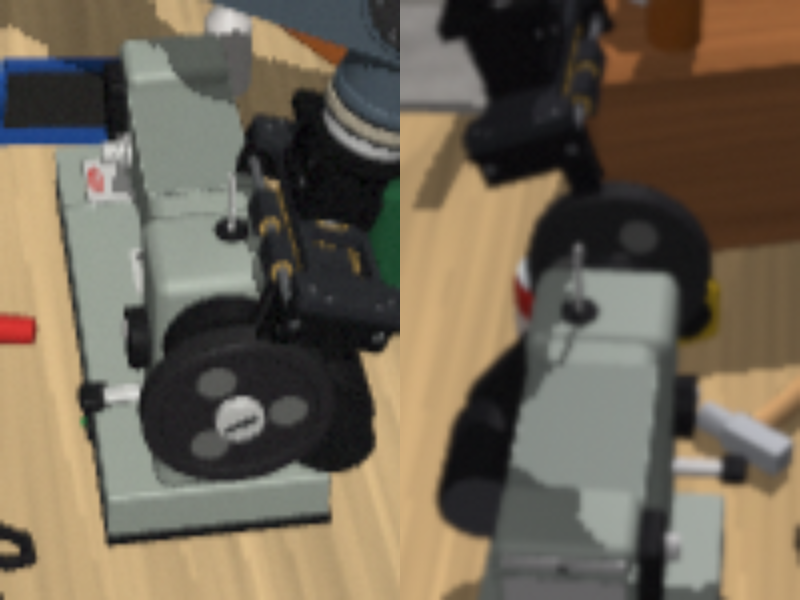

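The crops show the fingers ending at the rim's back top, at crop px (268,325) and (590,190), with the jaws shut on nothing. I'll check this against projections.

```bash
python3 - <<'E'
from h import *
s=bot.get_state();Rt=R.from_rotvec(s['tcp_rot']).as_matrix();print(Rt.round(3),s['opening'],s['tool_pos'])
P=np.array([s['tool_pos'],s['tool_pos']+14*Rt[:,0],HUB,HUB+[0,0,70],s['tool_pos']-80*Rt[:,0]])
for n,o,k in (('scene',(250,150),4),('side',(225,80),4)):
    c=cap(n);q=(np.c_[P,np.ones(5)]@np.array(c['camera_from_world']).T)[:,:3];uv=q@np.array(c['intrinsics']).T;uv=uv[:,:2]/uv[:,2:]
    print(n,((uv-o)*k+(400*(n=='side'),0)).round(0).tolist())
    w=pts(c);X,Y,Z=[w[...,i] for i in range(3)]
    m=(Z>200)&(Z<330)&(X>480)&(X<700)&(Y<-240)&(Y>-325);q=w[m];rr=np.hypot((q-HUB)@MX,q[:,2]-HUB[2])
    b=(rr>72)&(q[:,2]<340);print('beyond rim',np.percentile(q[b],[5,50,95],axis=0).round(0).tolist() if b.sum()>3 else 0,b.sum())
    m=(abs(Y+316)<5)&(Z>150)&(Z<300)&(X>480)&(X<690);q=w[m];print(cv2.minEnclosingCircle(q[:,[0,2]].astype(np.float32)))
E
```

```text
[[-0.333 -0.021 -0.943]
 [ 0.007 -1.     0.019]
 [-0.943 -0.     0.333]] 2.5155857316756727 [ 601.46541155 -307.32835277  283.09068736]
scene [[263.0, 336.0], [256.0, 350.0], [235.0, 401.0], [236.0, 330.0], [305.0, 252.0]]
beyond rim [[544.0, -323.0, 282.0], [602.0, -316.0, 308.0], [609.0, -301.0, 327.0]] 81
((585.8002319335938, 223.20372009277344), 76.09477996826172)
side [[592.0, 191.0], [598.0, 207.0], [618.0, 263.0], [618.0, 185.0], [551.0, 99.0]]
beyond rim [[597.0, -313.0, 291.0], [606.0, -297.0, 303.0], [618.0, -294.0, 322.0]] 73
((581.6859130859375, 238.16798400878906), 66.41017150878906)
```

Emit:
arm_command:
  steps: "0 0 0 0 0 0; 0 0 0 0 0 0; 0 0 0 0 0 0; 0 0 0 0 0 0; 2.5 0 -1 0 0 0; 2.5 0 -1 0 0 0; 2.5 -0.5 -1 0 0 0; 0 0 0 0 0 0; 0 0 0 0 0 0"
  jaw: -0.1

```text
time: 12.52
tool_pos: [601.8, -306.9, 275.2]
tcp_rot: [-1.805, 0.019, 2.551]
contact_force: [-0.3, -0.5, 0.2]
opening: 48.1
```

Emit:
arm_command:
  steps: "0 0 0 0 0 0; 0 0 0 0 0 0; 0 0 0 0 0 0; 0 0 0 0 0 0; 0 0 0 0 0 0; 0 0 0 0 0 0"
  jaw: 1

```text
time: 13.28
tool_pos: [601.7, -307.7, 275.3]
tcp_rot: [-1.805, 0.021, 2.551]
contact_force: [0.2, -3.4, -0.9]
opening: 21.4
```

```bash
python3 - <<'E'
from h import *
wheel();target(-20,58)
s=bot.get_state();print(s['contact_force'],s['wrist_torque'])
E
```

```text
t 13.28 tilt -19.4 posang -19.3 r 58.2 Ftan 0.56 Frad -0.67 Fy -3.37 T.y -0.059 j [-0.56  0.71  0.95 -0.18  1.77  1.02] open 21.4
pos [ 601.7 -307.7  275.3] shift [ 0.2 -1.  -0.7] turn [-0.0011 -0.0102 -0.0012] t 13.275 j [-0.56  0.71  0.95 -0.18  1.77  1.02]
[ 0.22321491 -3.37753033 -0.86980437] [-0.61721738 -0.04630425  0.21493221]
```

Emit:
arm_command:
  steps: "0.06 0 2.53 0 0.0436 0; 0.06 0 2.53 0 0.0436 0; 0.06 0 2.53 0 0.0436 0; 0.06 0 2.53 0 0.0436 0"

```text
time: 13.78
tool_pos: [593.2, -307.5, 277.4]
tcp_rot: [-2.027, 0.023, 2.381]
contact_force: [2.2, -4.5, -3.5]
opening: 21.0
```

```bash
python3 -c "
from h import *
wheel()"
```

```text
t 13.78 tilt -9.2 posang -10.6 r 58.0 Ftan 2.85 Frad -2.94 Fy -4.42 T.y -0.485 j [-0.6   0.6   1.12 -0.09  1.55  1.  ] open 21.0
```

Emit:
arm_command:
  steps: "0.06 0 2.53 0 0.0436 0; 0.06 0 2.53 0 0.0436 0; 0.06 0 2.53 0 0.0436 0; 0.06 0 2.53 0 0.0436 0"

```text
time: 14.28
tool_pos: [583.1, -307.3, 278.3]
tcp_rot: [-2.227, 0.025, 2.196]
contact_force: [2.9, -3.9, -4.8]
opening: 21.4
```

```bash
python3 -c "
from h import *
wheel()"
```

```text
t 14.28 tilt 0.8 posang -0.6 r 57.9 Ftan 3.07 Frad -4.71 Fy -3.89 T.y -0.367 j [-0.66  0.51  1.28  0.01  1.34  0.93] open 21.4
```

Emit:
arm_command:
  steps: "0.1 0 2.53 0 0.0436 0; 0.1 0 2.53 0 0.0436 0; 0.1 0 2.53 0 0.0436 0; 0.1 0 2.53 0 0.0436 0"

```text
time: 14.78
tool_pos: [573.1, -307.2, 277.4]
tcp_rot: [-2.411, 0.028, 1.995]
contact_force: [4.5, -3.5, -4.9]
opening: 21.0
```

```bash
python3 -c "
from h import *
wheel()"
```

```text
t 14.78 tilt 10.8 posang 9.3 r 57.7 Ftan 3.7 Frad -5.51 Fy -3.41 T.y -0.246 j [-0.72  0.43  1.43  0.13  1.13  0.82] open 21.0
```

Emit:
arm_command:
  steps: "0.1 0 2.53 0 0.0436 0; 0.1 0 2.53 0 0.0436 0; 0.1 0 2.53 0 0.0436 0"

```text
time: 15.15
tool_pos: [567.0, -307.0, 276.0]
tcp_rot: [-2.539, 0.03, 1.829]
contact_force: [11.0, -3.0, -6.5]
opening: 21.2
```

```bash
python3 -c "
from h import *
wheel()"
```

```text
t 15.15 tilt 18.5 posang 15.6 r 57.7 Ftan 8.87 Frad -9.22 Fy -2.79 T.y -0.844 j [-0.78  0.39  1.55  0.26  0.98  0.7 ] open 21.2
```

Emit:
arm_command:
  steps: "0.1 0 2.53 0 0.0436 0; 0.1 0 2.53 0 0.0436 0"

```text
time: 15.4
tool_pos: [564.3, -307.0, 275.3]
tcp_rot: [-2.62, 0.033, 1.711]
contact_force: [18.4, -1.0, -7.3]
opening: 21.0
```

```bash
python3 -c "
from h import *
wheel()"
```

```text
t 15.4 tilt 23.7 posang 18.4 r 57.8 Ftan 15.15 Frad -12.75 Fy -0.63 T.y -1.843 j [-0.82  0.36  1.62  0.37  0.89  0.58] open 21.0
```

Emit:
arm_command:
  steps: "0.1 0 2.53 0 0.0436 0; 0.1 0 2.53 0 0.0436 0"

```text
time: 15.65
tool_pos: [561.3, -307.0, 274.4]
tcp_rot: [-2.695, 0.034, 1.592]
contact_force: [21.1, -0.2, -5.6]
opening: 21.2
```

```bash
python3 -c "
from h import *
wheel()"
```

```text
t 15.65 tilt 28.9 posang 21.4 r 58.0 Ftan 17.56 Frad -12.87 Fy 0.24 T.y -2.09 j [-0.86  0.35  1.69  0.51  0.82  0.44] open 21.2
```

Emit:
arm_command:
  steps: "0.1 0 2.53 0 0.0436 0; 0.1 0 2.53 0 0.0436 0"

```text
time: 15.9
tool_pos: [557.7, -306.9, 273.0]
tcp_rot: [-2.763, 0.034, 1.471]
contact_force: [27.4, 2.2, -5.3]
opening: 21.0
```

```bash
python3 -c "
from h import *
wheel()"
```

```text
t 15.9 tilt 33.9 posang 25.2 r 58.1 Ftan 22.48 Frad -16.44 Fy 2.77 T.y -3.04 j [-0.9   0.34  1.76  0.67  0.76  0.26] open 21.0
```

Emit:
arm_command:
  steps: "0.1 0 2.53 0 0.0436 0; 0.1 0 2.53 0 0.0436 0"

```text
time: 16.15
tool_pos: [555.0, -306.9, 271.9]
tcp_rot: [-2.827, 0.033, 1.345]
contact_force: [32.1, 3.4, -2.5]
opening: 21.0
```

```bash
python3 -c "
from h import *
wheel()"
```

```text
t 16.15 tilt 39.1 posang 28.1 r 58.4 Ftan 27.02 Frad -17.38 Fy 4.08 T.y -3.447 j [-0.94  0.34  1.83  0.86  0.72  0.06] open 21.0
```

```bash
python3 - <<'E'
from h import *
c=cap('scene');s=cap('side')
o=np.zeros((600,800,3),np.uint8);o[:600,:400]=cv2.resize(c['image'][150:300,250:350],(400,600));o[:600,400:]=cv2.resize(s['image'][80:230,225:325],(400,600))
cv2.imwrite('pics/g3.png',o[:,:,::-1]);wheel()
E
```

```text
t 16.25 tilt 38.7 posang 31.7 r 58.1 Ftan 10.07 Frad -4.66 Fy -0.76 T.y -1.167 j [-0.94  0.34  1.83  0.86  0.72  0.06] open 21.0
```

View pics/g3.png

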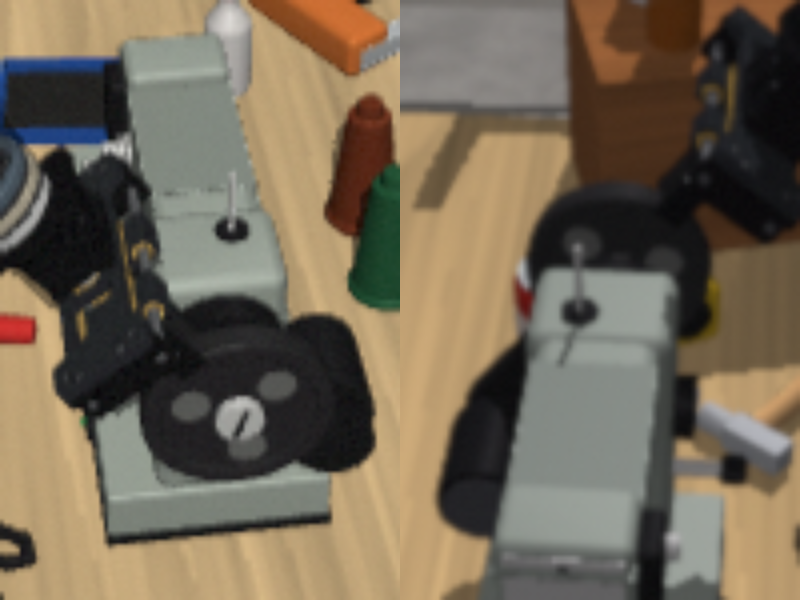

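The wheel's dots have turned on counterclockwise, and the hand caught up during the hold. I'll add a direct wheel-angle reading from the dots.

```bash
cat >> h.py <<'E'
def wang(c=None):
    c=c or cap('scene');g=np.arange(-72,73);xx,zz=np.meshgrid(g,-g)
    P=HUB+xx[...,None]*MX+zz[...,None]*np.array([0,0,1])-11*MY
    T=np.array(c['camera_from_world']);q=P@T[:3,:3].T+T[:3,3];uv=q@np.array(c['intrinsics']).T;uv=(uv[...,:2]/uv[...,2:]).astype(np.float32)
    im=cv2.remap(c['image'],uv[...,0],uv[...,1],cv2.INTER_LINEAR).astype(float).mean(-1)
    rr=np.hypot(xx,zz);m=(rr>18)&(rr<52)
    ph=np.arctan2(zz,xx)   # counterclockwise seen from operator's right = wanted sense
    W=np.clip(im-np.median(im[m])-15,0,60)*m
    a=np.degrees(np.angle((W*np.exp(3j*ph)).sum()))/3
    return round(a,1),round(abs((W*np.exp(3j*ph)).sum())/W.sum(),2)
E
python3 - <<'E'
from h import *
print(wang(dict(np.load('scene0.npz'))),wang());wheel()
E
```

```text
(np.float64(-34.3), np.float64(0.53)) (np.float64(44.9), np.float64(0.64))
t 16.3 tilt 38.5 posang 32.9 r 58.0 Ftan 6.83 Frad -3.13 Fy 0.06 T.y -0.807 j [-0.94  0.34  1.83  0.85  0.72  0.06] open 21.0
```

Emit:
arm_command:
  steps: "0 0 0 0 0 0; 0 0 0 0 0 0; 0 0 0 0 0 0; 0 0 0 0 0 0"

```text
time: 16.8
tool_pos: [547.7, -306.7, 266.9]
tcp_rot: [-2.818, 0.032, 1.369]
contact_force: [5.1, -1.7, 4.5]
opening: 20.6
```

```bash
python3 -c "
from h import *
wheel();print(wang())"
```

```text
t 16.8 tilt 38.2 posang 36.8 r 58.0 Ftan 6.8 Frad 0.54 Fy -1.56 T.y -0.818 j [-0.95  0.34  1.84  0.85  0.72  0.06] open 20.6
(np.float64(48.7), np.float64(0.64))
```

Emit:
arm_command:
  steps: "0 0 1.2 0 0.0218 0; 0 0 1.2 0 0.0218 0; 0 0 0 0 0 0; 0 0 0 0 0 0"

```text
time: 17.35
tool_pos: [546.9, -306.6, 266.2]
tcp_rot: [-2.849, 0.032, 1.304]
contact_force: [8.4, -1.3, 4.1]
opening: 20.5
```

```bash
python3 -c "
from h import *
wheel();print(wang())"
```

```text
t 17.35 tilt 40.8 posang 37.8 r 58.0 Ftan 9.2 Frad -1.89 Fy -1.18 T.y -1.357 j [-0.97  0.34  1.87  0.95  0.71 -0.05] open 20.5
(np.float64(49.6), np.float64(0.64))
```

Emit:
arm_command:
  steps: "0 0 1.2 0 0.015 0; 0 0 1.2 0 0.015 0; 0 0 1.2 0 0.015 0"

```text
time: 17.77
tool_pos: [546.2, -306.6, 265.8]
tcp_rot: [-2.881, 0.03, 1.232]
contact_force: [19.0, -1.3, 5.0]
opening: 20.9
```

```bash
python3 -c "
from h import *
wheel();print(wang())"
```

```text
t 17.77 tilt 43.7 posang 38.6 r 58.1 Ftan 17.98 Frad -7.97 Fy -0.89 T.y -2.602 j [-0.99  0.35  1.9   1.06  0.71 -0.18] open 20.9
(np.float64(50.6), np.float64(0.64))
```

Emit:
arm_command:
  steps: "0 0 1.2 0 0.015 0; 0 0 1.2 0 0.015 0; 0 0 1.2 0 0.015 0"

```text
time: 18.2
tool_pos: [542.5, -306.5, 262.4]
tcp_rot: [-2.908, 0.03, 1.171]
contact_force: [8.8, -2.4, 4.7]
opening: 20.9
```

```bash
python3 -c "
from h import *
wheel();print(wang())"
```

```text
t 18.2 tilt 46.1 posang 43.6 r 58.0 Ftan 9.69 Frad -2.67 Fy -2.26 T.y -1.233 j [-1.02  0.36  1.94  1.17  0.72 -0.3 ] open 20.9
(np.float64(54.8), np.float64(0.62))
```

Emit:
arm_command:
  steps: "0 0 0 0 0 0; 0 0 0 0 0 0; 0 0 0 0 0 0"

```text
time: 18.62
tool_pos: [539.9, -306.5, 259.8]
tcp_rot: [-2.903, 0.033, 1.181]
contact_force: [3.2, -3.6, 4.3]
opening: 20.7
```

```bash
cat >> h.py <<'E'
def mom(L=130):
    s=bot.get_state();Rt=R.from_rotvec(s['tcp_rot']).as_matrix();F=s['contact_force']
    p=s['tool_pos']-L*Rt[:,0]   # assumed sensor point
    print('M about hub Nm',((np.array(s['wrist_torque'])+np.cross(p-HUB,F)/1e3)@MY).round(3))
E
python3 -c "
from h import *
wheel();mom();print(wang())"
```

```text
t 18.62 tilt 45.7 posang 47.2 r 58.0 Ftan 5.42 Frad 0.6 Fy -3.5 T.y -0.427 j [-1.02  0.36  1.94  1.16  0.71 -0.3 ] open 20.7
M about hub Nm 0.591
(np.float64(58.2), np.float64(0.63))
```

Emit:
arm_command:
  steps: "0.05 0 1.2 0 0.0205 0; 0.05 0 1.2 0 0.0205 0; 0.05 0 1.2 0 0.0205 0"

```text
time: 19.05
tool_pos: [539.2, -306.5, 258.9]
tcp_rot: [-2.942, 0.031, 1.083]
contact_force: [8.5, -3.1, 6.5]
opening: 20.8
```

```bash
python3 -c "
from h import *
wheel();mom();print(wang())"
```

```text
t 19.05 tilt 49.6 posang 48.3 r 58.0 Ftan 10.6 Frad -2.02 Fy -2.89 T.y -1.478 j [-1.05  0.38  1.98  1.31  0.74 -0.47] open 20.8
M about hub Nm 0.508
(np.float64(59.4), np.float64(0.63))
```

Emit:
arm_command:
  steps: "0.05 0 1.2 0 0.0205 0; 0.05 0 1.2 0 0.0205 0; 0.05 0 1.2 0 0.0205 0"

```text
time: 19.48
tool_pos: [536.1, -306.4, 255.1]
tcp_rot: [-2.973, 0.032, 0.996]
contact_force: [5.1, -3.4, 3.9]
opening: 20.7
```

```bash
python3 -c "
from h import *
wheel();mom();print(wang())"
```

```text
t 19.48 tilt 53.0 posang 53.3 r 57.9 Ftan 6.23 Frad -1.71 Fy -3.27 T.y -0.61 j [-1.08  0.4   2.03  1.43  0.78 -0.63] open 20.7
M about hub Nm 0.562
(np.float64(-56.2), np.float64(0.61))
```

Emit:
arm_command:
  steps: "0.05 0 1.2 0 0.0205 0; 0.05 0 1.2 0 0.0205 0"

```text
time: 19.77
tool_pos: [535.1, -306.4, 253.7]
tcp_rot: [-2.994, 0.032, 0.932]
contact_force: [6.0, -4.2, 5.6]
opening: 20.7
```

```bash
python3 -c "
from h import *
wheel();mom();print(wang())"
```

```text
t 19.77 tilt 55.4 posang 54.9 r 58.0 Ftan 8.07 Frad -1.69 Fy -4.12 T.y -0.829 j [-1.1   0.42  2.05  1.51  0.82 -0.73] open 20.7
M about hub Nm 0.685
(np.float64(-54.6), np.float64(0.61))
```

Emit:
arm_command:
  steps: "0.06 0 2.5 0 0.0436 0; 0.06 0 2.5 0 0.0436 0"

```text
time: 20.08
tool_pos: [532.2, -306.4, 249.3]
tcp_rot: [-3.033, 0.033, 0.8]
contact_force: [9.9, -3.5, 1.5]
opening: 20.8
```

```bash
python3 -c "
from h import *
wheel();mom()"
```

```text
t 20.07 tilt 60.5 posang 60.1 r 58.0 Ftan 6.3 Frad -7.83 Fy -3.34 T.y -0.565 j [-1.14  0.48  2.11  1.65  0.9  -0.92] open 20.8
M about hub Nm 0.612
```

Emit:
arm_command:
  steps: "0.03 0 1.26 0 0.0218 0"

```text
time: 20.2
tool_pos: [531.0, -306.4, 247.1]
tcp_rot: [-3.039, 0.033, 0.77]
contact_force: [6.7, -4.1, 2.4]
opening: 21.0
```

```bash
python3 -c "
from h import *
wheel();mom()"
```

```text
t 20.2 tilt 61.6 posang 62.5 r 58.0 Ftan 5.25 Frad -4.86 Fy -4.0 T.y -0.395 j [-1.15  0.49  2.12  1.67  0.93 -0.96] open 21.0
M about hub Nm 0.603
```

Emit:
arm_command:
  steps: "0 0 0 0 0 0"

```text
time: 20.32
tool_pos: [530.8, -306.4, 246.8]
tcp_rot: [-3.038, 0.033, 0.772]
contact_force: [4.7, -5.3, 2.2]
opening: 21.0
```

```bash
python3 -c "
from h import *
wheel();mom()"
```

```text
t 20.32 tilt 61.5 posang 63.0 r 58.0 Ftan 4.17 Frad -3.19 Fy -5.19 T.y -0.179 j [-1.15  0.49  2.12  1.67  0.93 -0.96] open 21.0
M about hub Nm 0.616
```

Emit:
arm_command:
  steps: "0 0 0 0 0 0; 0 0 0 0 0 0"

```text
time: 20.58
tool_pos: [530.8, -306.4, 246.8]
tcp_rot: [-3.039, 0.034, 0.774]
contact_force: [4.7, -4.6, -0.0]
opening: 20.9
```

```bash
python3 -c "
from h import *
wheel();mom();print(wang())"
```

```text
t 20.57 tilt 61.4 posang 62.9 r 58.0 Ftan 2.12 Frad -4.16 Fy -4.5 T.y -0.147 j [-1.15  0.49  2.12  1.67  0.92 -0.96] open 20.9
M about hub Nm 0.266
(np.float64(-46.7), np.float64(0.6))
```

The wheel now turns at about drag level with no wind-up, so it stays here. Let go and back off.

Emit:
arm_command:
  steps: "0 0 0 0 0 0; 0 0 0 0 0 0; 0 0 0 0 0 0; -20 0 0 0 0 0; -30 0 0 0 0 0; -40 0 0 0 0 0; -40 0 0 0 0 0; 0 0 0 0 0 0; 0 0 0 0 0 0"
  jaw: -0.1

```text
time: 21.75
tool_pos: [416.6, -302.7, 308.5]
tcp_rot: [-3.038, 0.031, 0.777]
contact_force: [0.0, -0.5, -0.9]
opening: 48.2
```

```bash
python3 - <<'E'
from h import *
print(wang());wheel();go([540,150,420],RM);target(0,240)
E
```

```text
(np.float64(-46.8), np.float64(0.6))
t 21.8 tilt 61.3 posang 62.1 r 187.6 Ftan 0.44 Frad -0.7 Fy 0.28 T.y 0.596 j [-1.47  0.28  2.21  1.34  1.11 -0.83] open 48.1
pos [ 416.9 -302.4  308.3] shift [  46.7 -454.9 -152.4] turn [2.7027e+00 1.7000e-03 1.6015e+00] t 21.8 j [-1.47  0.28  2.21  1.34  1.11 -0.83]
pos [ 416.9 -302.4  308.3] shift [  72.3    0.4 -213. ] turn [-0.     -1.0698  0.0011] t 21.8 j [-1.47  0.28  2.21  1.34  1.11 -0.83]
```

Emit:
arm_command:
  steps: "0 0 0 0 -0.1783 0; 0 0 0 0 -0.1783 0; 0 0 0 0 -0.1783 0; 0 0 0 0 -0.1783 0; 0 0 0 0 -0.1783 0; 0 0 0 0 -0.1783 0; -12.4 -50.5 -12.6 0 0 0; -12.4 -50.5 -12.6 0 0 0; -12.4 -50.5 -12.6 0 0 0; -12.4 -50.5 -12.6 0 0 0; -12.4 -50.5 -12.6 0 0 0; -12.4 -50.5 -12.6 0 0 0; -12.4 -50.5 -12.6 0 0 0; -12.4 -50.5 -12.6 0 0 0; -12.4 -50.5 -12.6 0 0 0; 0 0 0 0 0 0; 0 0 0 0 0 0"
  jaw: 1

```text
time: 23.92
tool_pos: [524.1, 153.7, 430.5]
tcp_rot: [-2.292, -0.008, 2.128]
contact_force: [-0.6, -0.1, 0.1]
opening: 0.3
```

```bash
python3 - <<'E'
from h import *
RF=np.c_[D,-MY,np.cross(D,-MY)]
go([540,150,420],RF)
c=cap('wrist','w2.png');np.savez('wrist2.npz',**c)
s=cap('side');np.savez('side2.npz',**s);print(wang())
w=pts(c);im=c['image'].astype(int);r,g,b=[im[...,i] for i in range(3)];X,Y,Z=[w[...,i] for i in range(3)]
m=(r>g*1.25)&(r>b*1.25)&(abs(Z-55)<8)&(X>480)&(X<600)&(Y>100)&(Y<230);q=w[m];print('ribs',m.sum(),q.mean(0),cv2.minAreaRect(q[:,:2].astype(np.float32)))
E
```

```text
pos [524.1 153.7 430.5] shift [ 11.6   3.7 -15.1] turn [ 0.0145 -0.074   0.0143] t 23.925 j [0.08 0.2  1.35 0.01 1.51 1.65]
(np.float64(-46.8), np.float64(0.6))
ribs 110 [535.09838502 154.677848    54.79730643] ((535.57080078125, 154.1496124267578), (31.548913955688477, 10.669331550598145), 89.86664581298828)
```

View pics/w2.png

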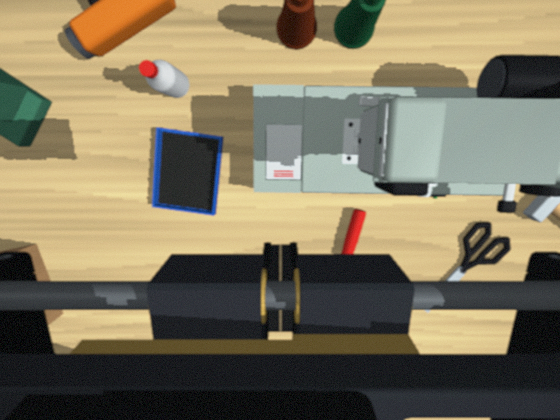

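The w2 picture shows the cover at px (284,150), its ribs at (284,174), the tray at (187,170), and clear space above. Next I'll work out the press pose and the tray position.

```bash
cat >> h.py <<'E'
def pose(p,lean,yaw=0):
    "tool leaning to the front by lean, y = -machine y, extra yaw about z"
    X=np.sin(lean)*MX-np.cos(lean)*np.array([0,0,1]);Y=-MY
    Rz=R.from_euler('z',yaw);go(p,Rz*R.from_matrix(np.c_[X,Y,np.cross(X,Y)]))
E
python3 - <<'E'
from h import *
for f in ('side2','wrist2'):
    c=dict(np.load(f+'.npz'));im=c['image'].astype(int);r,g,b=[im[...,i] for i in range(3)]
    m=((b>r*1.4)&(b>g*1.3)&(b>60)).astype(np.uint8)
    K=np.array(c['intrinsics']);T=np.linalg.inv(np.array(c['camera_from_world']))
    k,L,st,ce=cv2.connectedComponentsWithStats(m)
    for i in range(1,k):
        if st[i,4]<60: continue
        v,u=np.nonzero(L==i);d=np.c_[u,v,np.ones(len(u))]@np.linalg.inv(K).T@T[:3,:3].T
        p=T[:3,3]+d*((18-T[2,3])/d[:,2])[:,None]
        rc=cv2.minAreaRect(p[:,:2].astype(np.float32))
        if 250<rc[0][1]<450: print(f,st[i].tolist(),rc)
pose(np.array([535.1,154.5,55])+1.6*MX+[0,0,45],0.5)
E
```

```text
side2 [244, 360, 74, 60, 749] ((535.4589233398438, 340.09674072265625), (123.40384674072266, 149.9568328857422), 81.6814193725586)
wrist2 [152, 128, 71, 87, 1466] ((534.376953125, 335.384033203125), (122.5114517211914, 149.17906188964844), 82.05529022216797)
pos [524.4 152.  431.1] shift [331.1   2.1  12.7] turn [0.0071 0.4247 0.0169] t 24.075 j [0.07 0.2  1.35 0.01 1.51 1.65]
```

Emit:
arm_command:
  steps: "50 1 2 0.007 0 0.017; 50 1 2 0 0 0; 50 0 3 0 0 0; 50 0 3 0 0 0; 40 0 2.7 0 0 0; 0 0 0 0 0.1415 0; 0 0 0 0 0.1415 0; 0 0 0 0 0.1415 0; 0 0 0 0 0 0; 0 0 0 0 0 0"

```text
time: 25.32
tool_pos: [532.6, 150.5, 192.7]
tcp_rot: [-2.698, 0.025, 1.595]
contact_force: [0.7, 0.3, -0.2]
opening: 0.4
```

```bash
python3 - <<'E'
from h import *
pose(np.array([535.1,154.5,55])+1.6*MX+[0,0,25],0.5)
E
```

```text
pos [532.6 150.5 192.7] shift [100.7  -4.2  50.7] turn [ 0.0034 -0.0029 -0.0002] t 25.325 j [ 0.11  0.35  2.01 -0.22  0.29  1.9 ]
```

Emit:
arm_command:
  steps: "0 0 0 0 -0.15 0; 0 0 0 0 0 0; 0 0 0 0 0 0"

```text
time: 25.7
tool_pos: [531.3, 150.8, 191.8]
tcp_rot: [-2.571, 0.024, 1.792]
contact_force: [-0.0, -0.3, -0.1]
opening: 0.1
```

```bash
python3 - <<'E'
from h import *
pose(np.array([535.1,154.5,55])+4.1*MX+[0,0,16.4+8],0.35)
E
```

```text
pos [531.3 150.8 191.8] shift [108.2  -4.   31.6] turn [ 0.0041 -0.0036 -0.0008] t 25.7 j [ 0.1   0.36  1.9  -0.08  0.53  1.75]
```

Emit:
arm_command:
  steps: "18 -1 5.3 0.004 0 0; 18 -1 5.3 0 0 0; 18 -1 5.3 0 0 0; 18 -1 5.3 0 0 0; 18 0 5.3 0 0 0; 18 0 5.1 0 0 0; 0 0 0 0 0 0; 0 0 0 0 0 0; 0 0 0 0 0 0"

```text
time: 26.82
tool_pos: [538.7, 155.1, 80.4]
tcp_rot: [-2.568, 0.025, 1.79]
contact_force: [0.8, -0.4, -0.0]
opening: 0.3
```

```bash
python3 - <<'E'
from h import *
pose(np.array([535.1,154.5,55])+4.1*MX+[0,0,16.4],0.35)
print(bot.get_state()['contact_force'])
E
```

```text
pos [538.7 155.1  80.4] shift [8.6 0.7 2.6] turn [ 0.0009 -0.0035 -0.    ] t 26.825 j [ 0.11  0.58  1.98 -0.19  0.23  1.87]
[ 0.7783242  -0.35392203 -0.01645078]
```

Emit:
arm_command:
  steps: "1.88 0 0.65 0 0 0; 1.88 0 0.65 0 0 0; 1.88 0 0.65 0 0 0; 1.88 0 0.65 0 0 0; 0 0 0 0 0 0"

```text
time: 27.45
tool_pos: [538.4, 154.9, 71.2]
tcp_rot: [-2.566, 0.026, 1.793]
contact_force: [0.4, 0.2, 0.5]
opening: 0.5
```

Emit:
arm_command:
  steps: "1.88 0 0.69 0 0 0; 1.88 0 0.69 0 0 0; 0 0 0 0 0 0"

```text
time: 27.82
tool_pos: [538.4, 155.0, 67.3]
tcp_rot: [-2.567, 0.026, 1.793]
contact_force: [0.8, 0.0, -0.1]
opening: 0.3
```

Emit:
arm_command:
  steps: "1.88 0 0.69 0 0 0; 0 0 0 0 0 0"

```text
time: 28.08
tool_pos: [538.5, 154.9, 65.4]
tcp_rot: [-2.567, 0.026, 1.792]
contact_force: [-1.0, -0.9, 0.1]
opening: 0.5
```

Emit:
arm_command:
  steps: "1.88 0 0.69 0 0 0; 0 0 0 0 0 0"

```text
time: 28.32
tool_pos: [538.5, 154.9, 63.4]
tcp_rot: [-2.567, 0.026, 1.792]
contact_force: [-0.2, -0.3, -0.8]
opening: 0.7
```

Emit:
arm_command:
  steps: "1.88 0 0.69 0 0 0; 0 0 0 0 0 0"

```text
time: 28.58
tool_pos: [538.4, 154.9, 61.3]
tcp_rot: [-2.567, 0.026, 1.793]
contact_force: [-0.3, 0.1, 0.2]
opening: 0.5
```

Emit:
arm_command:
  steps: "1.88 0 0.69 0 0 0; 0 0 0 0 0 0"

```text
time: 28.82
tool_pos: [538.4, 155.0, 59.4]
tcp_rot: [-2.567, 0.026, 1.792]
contact_force: [0.3, -0.9, 0.2]
opening: 0.7
```

```bash
python3 - <<'E'
from h import *
c=cap('scene');s=cap('side');w=cap('wrist')
o=np.zeros((560,800,3),np.uint8);o[:280,:400]=cv2.resize(c['image'][150:220,250:350],(400,280));o[:280,400:]=cv2.resize(s['image'][255:345,210:330],(400,280))
o[280:560,:373]=cv2.resize(w['image'],(373,280));o[280:,400:]=cv2.resize(w['image'][100:310,130:430],(400,280))
cv2.imwrite('pics/p1.png',o[:,:,::-1])
E
```

```text
(no output)
```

View pics/p1.png

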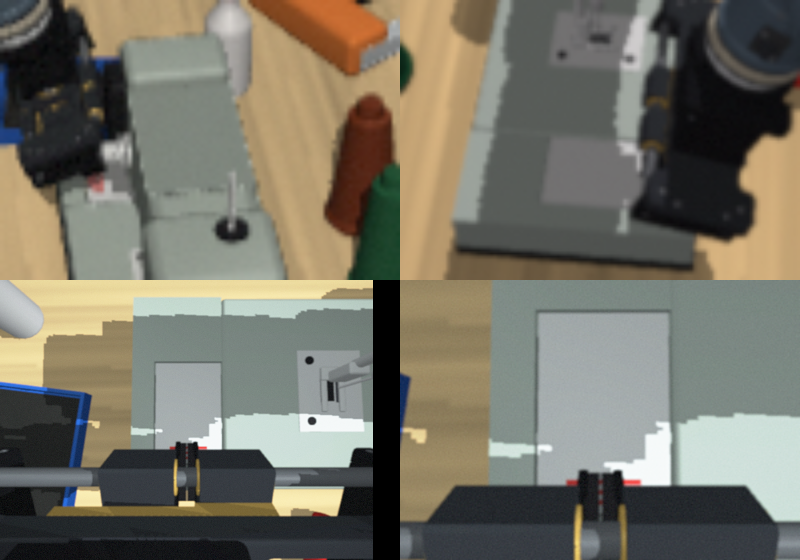

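Fingertips sit just above the red ribs, at inset px (600,480), and do not touch yet. Keep going down.

Emit:
arm_command:
  steps: "1.88 0 0.69 0 0 0; 0 0 0 0 0 0"

```text
time: 29.22
tool_pos: [538.4, 154.9, 57.3]
tcp_rot: [-2.567, 0.026, 1.793]
contact_force: [0.1, -1.6, 0.7]
opening: 0.2
```

Emit:
arm_command:
  steps: "1.88 0 0.69 0 0 0; 0 0 0 0 0 0"

```text
time: 29.48
tool_pos: [538.4, 154.9, 55.3]
tcp_rot: [-2.567, 0.026, 1.793]
contact_force: [0.2, -0.5, -0.0]
opening: 0.5
```

Emit:
arm_command:
  steps: "1.88 0 0.69 0 0 0; 0 0 0 0 0 0"

```text
time: 29.72
tool_pos: [538.4, 155.0, 53.3]
tcp_rot: [-2.567, 0.026, 1.793]
contact_force: [-0.7, -0.1, -0.3]
opening: 0.3
```

Emit:
arm_command:
  steps: "1.88 0 0.69 0 0 0; 0 0 0 0 0 0"

```text
time: 29.98
tool_pos: [538.4, 154.9, 51.4]
tcp_rot: [-2.567, 0.026, 1.792]
contact_force: [0.5, 0.4, 0.5]
opening: 0.6
```

```bash
python3 - <<'E'
from h import *
st=bot.get_state();Rt=R.from_rotvec(st['tcp_rot'])
c=cap('wrist');w=pts(c);loc=Rt.inv().apply((w-st['tool_pos']).reshape(-1,3)).reshape(w.shape)
m=(abs(loc[...,1])<25)&(abs(loc[...,2])<25)&(loc[...,0]>-70)
q=loc[m];wz=w[m]
f=c['image'][m].max(-1)<70
print(len(q),f.sum());print('dark local',np.percentile(q[f],[0,5,50,95,100],axis=0).round(1).tolist())
print('light local',np.percentile(q[~f],[0,5,50,95,100],axis=0).round(1).tolist(),'world z',np.percentile(wz[~f,2],[5,50,95]))
for n in('side','scene'):
    w=pts(cap(n));loc=Rt.inv().apply((w-st['tool_pos']).reshape(-1,3)).reshape(w.shape)
    m=(abs(loc[...,1])<25)&(abs(loc[...,2])<20)&(abs(loc[...,0])<80);q=loc[m];print(n,len(q),np.histogram(q[:,0],bins=range(-80,81,10)))
X,Y,Z=[w[...,i] for i in range(3)]
E
```

```text
5108 1508
dark local [[-70.0, -9.3, -11.7], [-57.9, -7.1, -11.1], [-38.8, 0.2, -9.3], [-13.1, 6.0, 7.5], [-8.7, 7.9, 9.7]]
light local [[-70.0, -25.0, -25.0], [-17.0, -22.6, -23.8], [1.5, -0.2, -13.5], [5.4, 22.5, -2.7], [7.2, 24.9, 10.1]] world z [53.60551363 54.69817895 70.46811422]
side 104 (array([ 0,  0,  0,  1,  4,  2,  6, 13, 78,  0,  0,  0,  0,  0,  0,  0]), array([-80, -70, -60, -50, -40, -30, -20, -10,   0,  10,  20,  30,  40,
        50,  60,  70,  80]))
scene 56 (array([ 0,  0,  0,  0,  0,  0,  9, 24, 23,  0,  0,  0,  0,  0,  0,  0]), array([-80, -70, -60, -50, -40, -30, -20, -10,   0,  10,  20,  30,  40,
        50,  60,  70,  80]))
```

The depth image shows the real fingertips about 9 mm behind the reported TCP, not 14 mm ahead. That explains the missing contact and the earlier shallow grip. I'll shift back over the ribs and continue.

Emit:
arm_command:
  steps: "1.9 0 -8.3 0 0 0; 0 0 0 0 0 0; 0 0 0 0 0 0"

```text
time: 30.5
tool_pos: [547.1, 154.7, 52.6]
tcp_rot: [-2.567, 0.026, 1.792]
contact_force: [-1.2, -0.2, 0.1]
opening: 0.6
```

Emit:
arm_command:
  steps: "1.88 0 0.69 0 0 0; 1.88 0 0.69 0 0 0; 0 0 0 0 0 0"

```text
time: 30.88
tool_pos: [546.8, 154.8, 48.9]
tcp_rot: [-2.567, 0.026, 1.792]
contact_force: [-1.2, -0.3, 4.7]
opening: 0.5
```

Emit:
arm_command:
  steps: "1.88 0 0.69 0 0 0; 0 0 0 0 0 0"

```text
time: 31.12
tool_pos: [546.7, 154.8, 46.9]
tcp_rot: [-2.567, 0.026, 1.792]
contact_force: [-1.5, -0.1, 5.1]
opening: 0.4
```

Emit:
arm_command:
  steps: "1.88 0 0.69 0 0 0; 0 0 0 0 0 0"

```text
time: 31.38
tool_pos: [546.7, 154.8, 44.9]
tcp_rot: [-2.567, 0.026, 1.792]
contact_force: [-1.3, 0.0, 5.5]
opening: 0.3
```

Emit:
arm_command:
  steps: "1.88 0 0.69 0 0 0; 0 0 0 0 0 0"

```text
time: 31.62
tool_pos: [546.7, 154.8, 43.0]
tcp_rot: [-2.567, 0.026, 1.792]
contact_force: [-2.4, -0.6, 5.9]
opening: 0.5
```

Emit:
arm_command:
  steps: "1.41 0 0.5 0 0 0; 0 0 0 0 0 0; 0 0 0 0 0 0"

```text
time: 32.0
tool_pos: [546.8, 154.8, 42.4]
tcp_rot: [-2.568, 0.026, 1.79]
contact_force: [-5.8, 0.0, 12.8]
opening: 0.7
```

```bash
cat >> h.py <<'E'
def cover():
    c=cap('wrist');w=pts(c);X,Y,Z=[w[...,i] for i in range(3)]
    m=(abs(Y-153.7)<24)&(X>572)&(X<625)&(Z>40)&(Z<100)
    for x in range(572,640,6):
        k=m&(abs(X-x)<3) if x<625 else (abs(Y-153.7)<24)&(abs(X-x)<3)
        if k.sum(): print(x,np.median(Z[k]).round(1),end='; ')
    print(); return c
E
python3 - <<'E'
from h import *
cover();print(bot.get_state()['contact_force'])
E
```

```text
572 60.6; 578 62.4; 584 64.6; 590 66.9; 596 69.1; 602 71.5; 608 73.7; 614 75.0; 620 54.7; 626 54.6; 632 54.5; 638 54.6; 
[-4.86270584 -1.08021254 13.11804486]
```

Emit:
arm_command:
  steps: "-7.5 0 -2.7 0 0 0; -19 0 -6.9 0 0 0; -19 0 -6.9 0 0 0; -19 0 -6.9 0 0 0; -19 0 -6.9 0 0 0; -19 0 -6.9 0 0 0; 0 0 0 0 0 0; 0 0 0 0 0 0"

```text
time: 33.05
tool_pos: [546.0, 154.8, 149.4]
tcp_rot: [-2.566, 0.026, 1.794]
contact_force: [0.2, -0.1, -0.8]
opening: 0.4
```

```bash
cat >> h.py <<'E'
def pose2(tip,lean,phi,yaw=0,off=9):
    "tool so that the fingertip mid-point is at tip"
    Rz=R.from_euler('z',yaw);X=np.sin(lean)*MX-np.cos(lean)*np.array([0,0,1]);Y=-MY
    Rt=Rz*R.from_rotvec(-phi*MX)*R.from_matrix(np.c_[X,Y,np.cross(X,Y)])
    go(np.array(tip)+off*Rt.as_matrix()[:,0],Rt)
E
python3 - <<'E'
from h import *
c=cover();w=pts(c);X,Y,Z=[w[...,i] for i in range(3)]
for x in(580,590,600,610):
    k=(abs(X-x)<3)&(Z>60)&(Z<80)&(Y>90)&(Y<220);print(x,np.percentile(Y[k],[1,50,99]).round(1),Z[k].mean().round(1))
w=pts(dict(np.load('wrist2.npz')));X,Y,Z=[w[...,i] for i in range(3)]
k=(Z>172)&(Z<285)&(X>560)&(X<620)&(Y<90);print('head left y',np.percentile(Y[k],[95,99,100]).round(1))
pose2([596,155,63+60],0.2,0.08)
E
```

```text
572 60.0; 578 61.6; 584 63.5; 590 65.4; 596 67.5; 602 69.4; 608 71.3; 614 72.6; 620 54.2; 626 54.5; 632 54.5; 638 54.6; 
580 [123.5 153.  182.6] 62.3
590 [123.6 152.9 182.1] 65.5
600 [123.  152.6 182.4] 68.8
610 [123.  152.5 182. ] 72.0
head left y [53.1 56.8 58.4]
pos [545.8 154.7 149.1] shift [ 50.6  -0.6 -36.9] turn [-0.021  -0.1497  0.0765] t 33.1 j [ 0.1   0.45  1.91 -0.1   0.43  1.78]
```

Emit:
arm_command:
  steps: "0 0 0 -0.02 -0.125 0.035; 0 0 0 0 -0.125 0.035; 0 0 0 0 0 0; 0 0 0 0 0 0; 0 0 0 0 0 0"
  jaw: -0.75

```text
time: 33.72
tool_pos: [544.7, 154.6, 149.3]
tcp_rot: [2.295, -0.096, -2.078]
contact_force: [-0.2, -0.0, 0.2]
opening: 42.4
```

```bash
python3 - <<'E'
from h import *
pose2([604,153,61.5+30],0.1,0.07);pose2([604,153,61.5],0.1,0.07)
E
```

```text
pos [544.7 154.6 149.3] shift [ 72.3  -3.7 -53.3] turn [ 0.0047 -0.0002 -0.004 ] t 33.725 j [ 0.13  0.51  1.7  -0.12  0.84  1.79]
pos [544.7 154.6 149.3] shift [102.1  -5.9 -50.3] turn [ 0.0047 -0.0002 -0.004 ] t 33.725 j [ 0.13  0.51  1.7  -0.12  0.84  1.79]
```

Emit:
arm_command:
  steps: "0 -0.9 -13.3 0 0 0; 0 -0.9 -13.3 0 0 0; 0 -0.9 -13.3 0 0 0; 0 -0.9 -13.3 0 0 0; 18 0 0 0 0 0; 18 0 0 0 0 0; 18 0 0 0 0 0; 18 0 0 0 0 0; 0 0 0 0 0 0; 0 0 0 0 0 0"

```text
time: 34.98
tool_pos: [607.0, 152.6, 83.9]
tcp_rot: [2.298, -0.096, -2.075]
contact_force: [1.1, -0.4, 0.2]
opening: 76.2
```

```bash
python3 - <<'E'
from h import *
pose2([604,153,61.5],0.1,0.07);s=bot.get_state();print(s['opening'],s['contact_force'])
E
```

```text
pos [607.  152.6  83.9] shift [30.9 -2.1  5.3] turn [ 0.0044 -0.0026 -0.0038] t 34.975 j [ 0.11  0.67  1.6  -0.12  0.78  1.78]
76.1865871618599 [ 1.08785595 -0.3956933   0.20858989]
```

Emit:
arm_command:
  steps: "8 -1 2.5 0 0 0; 8 -1 2.5 0 0 0; 7 0 0.3 0 0 0; 4 0 0 0 0 0; 0 0 0 0 0 0; 0 0 0 0 0 0"

```text
time: 35.72
tool_pos: [604.5, 152.5, 56.5]
tcp_rot: [2.298, -0.096, -2.075]
contact_force: [1.0, 0.5, -0.2]
opening: 76.0
```

```bash
python3 - <<'E'
from h import *
pose2([604,153,61.5],0.1,0.07);st=bot.get_state();print(st['opening'],st['contact_force'])
Rt=R.from_rotvec(st['tcp_rot'])
c=cap('wrist','gr.png');w=pts(c);loc=Rt.inv().apply((w-st['tool_pos']).reshape(-1,3)).reshape(w.shape)
m=(abs(loc[...,1])<58)&(abs(loc[...,1])>36)&(abs(loc[...,2])<14)&(loc[...,0]>-60)&(c['image'].max(-1)<70)
print(m.sum(),np.percentile(loc[m],[1,50,99,100],axis=0).round(1).tolist())
E
```

```text
pos [604.5 152.5  56.5] shift [ 3.9 -0.1  0.1] turn [ 0.0044 -0.0027 -0.0038] t 35.725 j [ 0.11  0.71  1.62 -0.13  0.72  1.79]
75.9583771364006 [ 1.0064656   0.47551018 -0.2248994 ]
3266 [[-59.5, -49.3, -11.5], [-37.4, 37.3, -9.2], [-9.4, 48.1, 9.1], [-7.2, 50.2, 11.3]]
```

View pics/gr.png

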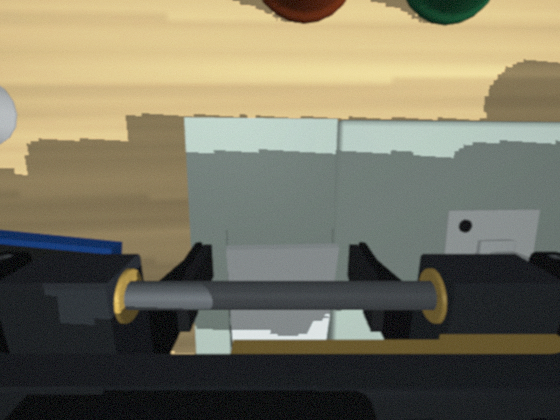

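The fingers (px 205 and 355) straddle the raised back of the cover (225 to 340). Go down 4 mm and close.

Emit:
arm_command:
  steps: "2 0 0 0 0 0; 2 0 0 0 0 0; 0 0 0 0 0 0"

```text
time: 36.15
tool_pos: [604.5, 152.2, 52.2]
tcp_rot: [2.297, -0.096, -2.076]
contact_force: [-1.4, 0.4, -0.7]
opening: 76.3
```

Emit:
arm_command:
  steps: "0 0 0 0 0 0; 0 0 0 0 0 0; 0 0 0 0 0 0; 0 0 0 0 0 0; 0 0 0 0 0 0"
  jaw: 1

```text
time: 36.78
tool_pos: [604.7, 152.2, 52.5]
tcp_rot: [2.297, -0.096, -2.075]
contact_force: [0.0, -0.3, -0.6]
opening: 59.1
```

```bash
python3 - <<'E'
from h import *
st=bot.get_state();print(st['opening'],st['contact_force'],st['tool_pos'],st['wrist_torque'])
E
```

```text
59.11917460582396 [ 0.04531021 -0.25007815 -0.59389966] [604.74641262 152.18859142  52.46679693] [-0.09278115  0.22616611  0.00342241]
```

Emit:
arm_command:
  steps: "-4 0 0 0 0 0; -5 0 0 0 0 0; -6 -1 0 0 0 0; -6 -1 0 0 0 0; -8 -4 0 0 0 0; -10 -8 0 0 0 0; 0 0 0 0 0 0"

```text
time: 37.65
tool_pos: [601.7, 170.3, 91.3]
tcp_rot: [2.3, -0.094, -2.072]
contact_force: [-0.3, -0.8, -2.2]
opening: 59.1
```

```bash
python3 - <<'E'
from h import *
st=bot.get_state();print(st['opening'],st['contact_force'],st['tool_pos'])
c=cap('wrist');w=pts(c);X,Y,Z=[w[...,i] for i in range(3)]
for x in range(530,650,8):
    k=(abs(X-x)<3)&(abs(Y-165)<20)&(Z<140);print(x,np.median(Z[k]).round(1) if k.sum() else '-',end='; ')
E
```

```text
59.143686604358244 [-0.30085129 -0.84348029 -2.20201499] [601.70954167 170.30072504  91.28736091]
530 -; 538 -; 546 90.2; 554 92.7; 562 95.5; 570 97.7; 578 -; 586 26.8; 594 105.8; 602 108.9; 610 109.8; 618 51.1; 626 54.7; 634 54.7; 642 54.6;
```

Cover is held with its slope unchanged (0.31 rad). Now plan the move to the tray.

```bash
cat > t.py <<'E'
from h import *
import sys
def tray(z):
    Rz=R.from_euler('z',-0.12);b=pose2([566.4,332.5,z],-0.1,0.07,yaw=-0.12)
E
python3 -c "
from t import *
tray(60);pose2([566.4,332.5,100],0.1,0.07)"
```

```text
pos [601.3 169.8  90.7] shift [  23.5 -164.1   41. ] turn [ 0.1249 -0.212  -0.0039] t 37.7 j [ 0.14  0.66  1.6  -0.12  0.8   1.81]
pos [601.3 169.8  90.7] shift [ -16. -161.   35.] turn [ 0.0054 -0.0036 -0.0036] t 37.7 j [ 0.14  0.66  1.6  -0.12  0.8   1.81]
```

Emit:
arm_command:
  steps: "-5 -10 2 0 0 0; -3 -21 4.7 0 0 0; -2 -22 4.7 0 0 0; -2 -22 4.7 0 0 0; -2 -22 4.7 0 0 0; -2 -22 4.7 0 0 0; 0 -22 4.7 0 0 0; 0 -20 4.8 0 0 0; 0 0 0 0.042 -0.071 0; 0 0 0 0.042 -0.071 0; 0 0 0 0.041 -0.07 0; 0 0 0 0 0 0; 0 0 0 0 0 0"

```text
time: 39.33
tool_pos: [566.5, 331.3, 90.0]
tcp_rot: [-2.058, 0.231, 2.29]
contact_force: [-0.1, -0.5, -2.0]
opening: 59.1
```

```bash
python3 - <<'E'
from t import *
tray(40);tray(10.5)
c=cap('wrist','tr.png');s=cap('side','trs.png');w=pts(c);st=bot.get_state();X,Y,Z=[w[...,i] for i in range(3)]
print(st['opening'],st['contact_force'])
for x in range(470,640,10):
    k=(abs(X-x)<4)&(abs(Y-335)<15)&(Z<140);print(x,np.median(Z[k]).round(1) if k.sum() else '-',end='; ')
cv2.imwrite('pics/tr2.png',np.hstack([cv2.resize(c['image'],(420,315)),cv2.resize(s['image'][280:420,180:360],(380,315))])[:,:,::-1])
E
```

```text
pos [566.5 331.3  90. ] shift [58.6 -4.9 -4.8] turn [-0.0007  0.0012 -0.0047] t 39.325 j [ 0.37  0.76  1.34 -0.02  1.16  2.09]
pos [566.5 331.3  90. ] shift [87.8 -7.1 -7.7] turn [-0.0007  0.0012 -0.0047] t 39.325 j [ 0.37  0.76  1.34 -0.02  1.16  2.09]
59.11859907000234 [-0.36652014  0.30395682 -2.52236264]
470 -; 480 -; 490 -; 500 -; 510 100.1; 520 101.0; 530 101.9; 540 5.1; 550 4.8; 560 105.5; 570 107.0; 580 106.3; 590 4.8; 600 4.6; 610 9.2; 620 -0.3; 630 -0.3;
```

View pics/tr2.png

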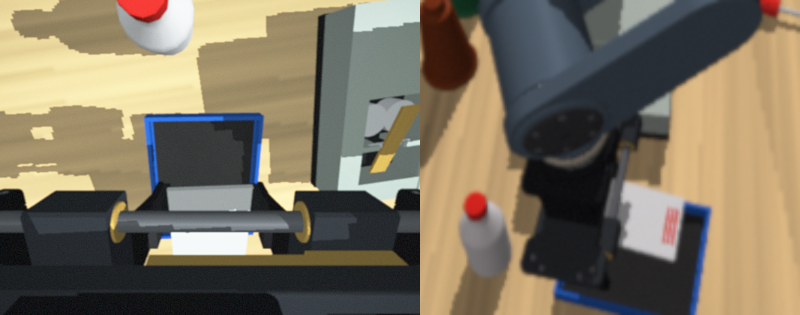

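The cover hangs over the tray (wrist view (210,200), tray rim rows 115 to 235). The bottle stands behind at (155,25), so I'll check its clearance before lowering.

```bash
python3 - <<'E'
from h import *
c=dict(np.load('wrist2.npz'));w=pts(c);X,Y,Z=[w[...,i] for i in range(3)]
k=(Z>60)&(Z<145)&(Y>240)&(X>560)&(X<800)&(Y<480);print(k.sum(),np.percentile(w[k],[1,50,99],axis=0).round(0).tolist())
c=dict(np.load('side2.npz'));w=pts(c);X,Y,Z=[w[...,i] for i in range(3)]
k=(Z>60)&(Z<145)&(Y>240)&(X>560)&(X<800)&(Y<480);print(k.sum(),np.percentile(w[k],[1,50,99],axis=0).round(0).tolist())
E
```

```text
980 [[669.0, 323.0, 62.0], [688.0, 339.0, 92.0], [713.0, 363.0, 131.0]]
480 [[670.0, 332.0, 61.0], [688.0, 358.0, 90.0], [714.0, 373.0, 131.0]]
```

Emit:
arm_command:
  steps: "12 -1.2 -1.3 0 0 0; 12 -1.2 -1.3 0 0 0; 12 -1 -1.2 0 0 0; 12 -1 -1 0 0 0; 10 -1 -1 0 0 0; 8 -0.5 -0.5 0 0 0; 7 -0.5 -0.5 0 0 0; 6 0 -0.3 0 0 0; 0 0 0 0 0 0; 0 0 0 0 0 0"

```text
time: 40.67
tool_pos: [566.6, 331.9, 11.1]
tcp_rot: [-2.058, 0.231, 2.288]
contact_force: [-0.2, -0.5, -2.0]
opening: 58.9
```

```bash
python3 -c "
from t import *
tray(10.5);print(bot.get_state()['contact_force'],bot.get_state()['opening'])"
```

```text
pos [566.6 331.9  11.1] shift [ 9.6 -0.6  0.3] turn [-0.0015  0.0005 -0.0037] t 40.675 j [ 0.37  0.87  1.37 -0.02  1.03  2.09]
[-0.20156254 -0.4874808  -1.99522759] 58.92112321998073
```

Emit:
arm_command:
  steps: "4 0 0 0 0 0; 3 0 0 0 0 0; 0 0 0 0 0 0; 0 0 0 0 0 0"

```text
time: 41.18
tool_pos: [565.6, 331.4, 3.9]
tcp_rot: [-2.058, 0.231, 2.289]
contact_force: [0.2, -0.1, -1.3]
opening: 59.0
```

Emit:
arm_command:
  steps: "1.5 0 0 0 0 0; 1.5 0 0 0 0 0; 0 0 0 0 0 0; 0 0 0 0 0 0"

```text
time: 41.68
tool_pos: [565.2, 331.2, 0.9]
tcp_rot: [-2.058, 0.231, 2.289]
contact_force: [-0.3, 1.0, -2.1]
opening: 59.2
```

Emit:
arm_command:
  steps: "1.5 0 0 0 0 0; 1.5 0 0 0 0 0; 0 0 0 0 0 0"

```text
time: 42.05
tool_pos: [565.5, 331.3, -0.6]
tcp_rot: [-2.059, 0.23, 2.288]
contact_force: [-0.7, 0.4, 5.3]
opening: 59.2
```

Emit:
arm_command:
  steps: "1.5 0 0 0 0 0; 0 0 0 0 0 0; 0 0 0 0 0 0"

```text
time: 42.42
tool_pos: [565.5, 331.3, -0.8]
tcp_rot: [-2.059, 0.23, 2.287]
contact_force: [-2.0, -2.1, 10.2]
opening: 58.9
```

Contact made. Back off 2 mm, open to about 68 mm, then lift clear.

Emit:
arm_command:
  steps: "-2.5 0 0 0 0 0; 0 0 0 0 0 0; 0 0 0 0 0 0"

```text
time: 42.8
tool_pos: [565.4, 331.2, -0.6]
tcp_rot: [-2.058, 0.231, 2.288]
contact_force: [-0.1, -0.4, 4.4]
opening: 58.8
```

Emit:
arm_command:
  steps: "0 0 0 0 0 0; 0 0 0 0 0 0; 0 0 0 0 0 0; 0 0 0 0 0 0; 0 0 0 0 0 0; -4 0 0 0 0 0; -8 0 0 0 0 0; -15 0 0 0 0 0; -30 0 0 0 0 0; -40 0 0 0 0 0; -40 0 0 0 0 0; 0 0 0 0 0 0; 0 0 0 0 0 0"
  jaw: -0.58

```text
time: 44.42
tool_pos: [579.6, 339.2, 135.0]
tcp_rot: [-2.057, 0.231, 2.289]
contact_force: [-0.7, 0.5, -0.7]
opening: 68.6
```

```bash
python3 - <<'E'
from h import *
c=cap('wrist');s=cap('side');w=pts(c);st=bot.get_state();X,Y,Z=[w[...,i] for i in range(3)]
print(st['time'],st['opening'],st['contact_force'],'wheel',wang())
im=c['image'].astype(int);k=(Z>5.5)&(Z<16)&(X>460)&(X<610)&(Y>270)&(Y<400)&(im.min(-1)>75);p=w[k]
print(k.sum(),cv2.minAreaRect(p[:,:2].astype(np.float32)));A=np.c_[p[:,:2]-p[:,:2].mean(0),np.ones(len(p))];print(np.linalg.lstsq(A,p[:,2],rcond=None)[0])
cv2.imwrite('pics/end.png',np.hstack([cv2.resize(c['image'],(420,315)),cv2.resize(s['image'][280:420,180:360],(380,315))])[:,:,::-1])
E
```

```text
44.525 68.64062870489954 [-1.19558584  0.42464203 -0.39814412] wheel (np.float64(-46.9), np.float64(0.6))
4897 ((529.9547119140625, 323.0724182128906), (91.00201416015625, 95.74034118652344), 81.35600280761719)
[-1.93454795e-03 -5.40785777e-04  7.75839855e+00]
```

View pics/end.png

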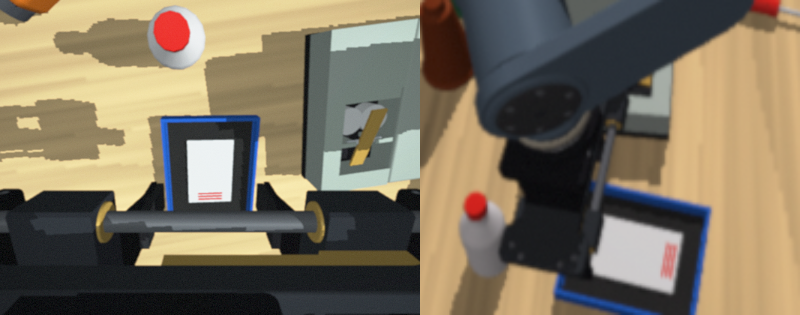

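The picture shows the cover flat in the middle of the tray at px (210,170), let go, with the bottle untouched. The wheel angle is unchanged.

```bash
python3 -c "
from cell import bot
print(bot.sign_off())"
```

```text
the job is handed in; nothing more can be done
None
```

I've handed the job in at about 44.5 s of robot time: the handwheel was turned over the hard spot and left there, and the cover lies flat in the blue tray. I couldn't confirm exactly where the wheel stands, because the give-way point could only be felt.

- **Handwheel:** I turned it with its top towards the operator, about 107° in total, in two grips with one regrasp. The pull rose at about 63° of turn and peaked at around 27 N at my grip point. It had eased to roughly 4–6 N, close to the drag, when I stopped. The readings were noisy and the arm wound up and slipped a little, so I put the give-way point between about 88° and 108°. That makes the stop 0 to 20° past it, inside the allowed range, but this is an estimate. The wheel did not move from letting go to the last check.
- **Cover:** I pressed it on the ribs with about 5–6 N. It bottomed out at 13 N and stayed tipped by about 0.32 rad when let go. I pinched its long sides, lifted it out and laid it in the tray.
- **Last checks:** The cover is flat to within 0.002 rad, with its top at about 8 mm and all of it inside the rim. The gripper was clear and touching nothing. The oil bottle stands where it was; I did not measure the other bystanders again, but felt no contact with any of them.
- **Disagreement:** The real fingertips were about 9 mm behind the reported TCP, not 14 mm ahead as described. This caused one empty grip on the wheel and a late contact on the cover; I allowed for it afterwards.

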